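Seat a mounting rail on its jig pin and gap the modules with a spacer block

TASK

The mounting rail lies cocked in the jig on top of the locating pin: nudge it along its groove until its hole drops over the pin and it lies flat in both saddles. Then set both gaps with the black spacer block: stand it on the rail against the end bracket and push the wide module up to it, then step it to the other side of the wide module and push the narrow one up to it, so that each gap is one block thickness. Lift the block out and stand it upright on the bench, with the gaps kept, the rail home and everything else on the bench undisturbed.

Things in the scene. Friction and masses are not known exactly. Their poses are not given: they have to be found in the camera images.
- jig: Fixed jig: plate 100 x 350 x 8 mm with two dark saddle blocks. Origin on the bench under the middle of the seated rail; y along the rail (robot's left at yaw 0), x across it, away from the robot. Plate y -190 to +160 mm. Saddles y +80 to +140 and -190 to -130 mm, 70 mm wide, tops z 21.5 mm, with a groove 29 mm wide, floor z 12 mm, in which the rail rests and slides along y, 1 mm play each side.
- pin (a point): Foot of the fixed steel locating pin in the middle of the +y saddle's groove floor (jig frame 0, 110, 12 mm). The pin is 10 mm in diameter and 6 mm tall, its nose tapered to 6.4 mm.
- rail: Loose metal top-hat rail, 0.3 kg, 300 mm long (y), 35 wide, 15 deep. Origin: centre of its underside, axes as the jig's. Seated: origin 12 mm above the jig's, top 27 mm above the bench. At the start it is 14 to 28 mm too far to -y, its +y end propped 6 mm up on the pin, the -y end on the groove floor: it must go to +y. It carries both modules along; seated it keeps 1.25 mm of play on the pin.
- rail_hole (a point): Centre, at the underside, of the rail's round 12.5 mm locating hole, 110 mm from the rail's middle towards +y. Home when it coincides with point pin.
- bracket_face (a point): Middle of the -y face (towards the modules) of the grey end bracket fixed to the rail at y = +72 mm. The bracket is 10 mm thick (to the +y side of this face), 44 mm wide in x and reaches 40 mm above the rail's top; this point is 20 mm above the rail's top. Pushing this face to +y slides the rail.
- wide_module_centre (a point): Centre of the wide white module, 0.24 kg, loose on the rail, jaws beside it, slides along it: 54 mm along the rail (y), 90 mm across (x), 58 mm high above the rail's top, but only 40 mm where more than 23 mm from the rail's middle. This point is 29 mm above the rail's top. At the start 45 to 61 mm from the bracket; at the right gap, y = +25 mm in the rail's frame.
- narrow_module_centre (a point): The same point of the narrow white module, 0.17 kg: 36 mm along the rail, otherwise of the same section as the wide one. It rides on the wide one's -y side, at the start 31 mm or more clear of it. At the right gap the two centres are 65 mm apart. Both modules slide under 1 to 3 N: pushing on after the block is touched shifts the wide one too.
- spacer_centre (a point): Centre of the loose black spacer block, 0.11 kg: 46 mm (x) by 20 mm (y, the gap thickness) by 80 mm high, upright on the bench right of the jig; 40 mm above its foot. Standing on the rail with its y along the rail, its top is 107 mm above the bench (modules: 85), to be gripped near the top across the 46 mm.
- side_cutters: Bystander, loose on the bench: blue-handled side cutters, 162 mm. Origin at the centre of its underside. Not to be disturbed.
- screwdriver_b: Bystander, loose on the bench: black-handled screwdriver, 166 mm. Origin at the centre of its underside. Not to be disturbed.
- marker_0: Bystander, loose on the bench: marker pen, 132 mm. Origin at the centre of its underside. Not to be disturbed.
- spare_board_0: Bystander, loose on the bench: small circuit board, 36 x 60 mm. Origin at the centre of its underside. Not to be disturbed.
- hex_key_set: Bystander, loose on the bench: yellow hex key holder, 22 x 92 x 24 mm. Origin at the centre of its underside. Not to be disturbed.

How it is judged:
By the outcome, as a careful person would: the job done as asked, in the order asked, and still so for the second after the job is handed in, with the robot touching nothing.
It also fails if it takes over 72 s, if anything falls off the work surface, if the arm or the gripper's body presses on something with over 40 N, if the wrist force passes 120 N, or if a joint passes its speed limit or range.

ROBOT

A 7-joint arm with a two-finger parallel gripper is mounted at the origin on a cart in front of the work surface, level with it; the furniture and walls round the work are solid. World frame = base frame: x ahead of the robot, y to its left, z up, the work surface at z = 0. Lengths are in m, angles in rad, forces in N, time in s.
With the tool pointing down it reaches from about 0.35 to 0.9 m from the base axis. Payload 8.1 kg.
Tool frame: the origin (TCP) lies midway between the tips of the shut fingers; the grasp point (between the pads) lies 19 mm behind it; z points along the fingers, y is the direction in which the jaws open and shut (so a half turn about z gives the same grasp; the last joint's range is limited). The gripper opens to 92 mm and grips with 3 to 60 N. Pads are 19 mm wide; open, the fingers measure 130 mm over their backs; the gripper's body (75 mm by 190 mm) begins 47 mm behind the grasp point.
Start: joints at [1.163, 0.434, 0.025, 1.573, -0.012, 1.134, -0.075], TCP at [0.188, -0.596, 0.227] pointing down, gripper open.
Joint ranges: [-2.62, 2.62], [-0.44, 2.09], [-1.27, 1.32], [0.08, 2.57], [-1.32, 4.46], [0.12, 2], [-2.74, 2.74]. Speed limits (rad/s): [2.22, 2.22, 3.01, 3.01, 3.14, 3.14, 3.14].

INTERFACE

Orientations are given as a rotation vector (axis times angle).
In Python, from cell import arm gives the robot as it stands. The module is installed in compiled form; this text tells all that it offers.
- The arm moves only by the tool jog_arm, never from a script. Its argument "increments" is a list of rows, each an object with "slide": the shift along the tool's x, y, z in mm, a list of three; "roll": the turn about the tool's z in rad; "gripper": the opening, from 0 (shut) to 1 (fully open). In form: [{"slide": [x, y, z], "roll": roll, "gripper": gripper}, ...]. A call has exactly 10 rows; each row is the pose to reach, as a shift and turn from the pose commanded when the call began, along the tool's axes at that moment; what a row does not reach only later rows make up. A row lasts 1/12 s, in which the tool goes at most 41.7 mm and 7.16 degrees, less where a joint would pass 70% of its speed; a pose out of reach is approached as far as the arm can. A call with a gripper value outside its range is refused whole. The fingers move at their own pace and stop on an object; "newtons" is the grip in N (left out, the last holds). Time passes only in rows, so rows that repeat a pose let the fingers close, or fill a call up. It gives the time, the measured TCP pose, the force and the opening at its end, in the units of the state.
- arm.observe(): the state, without advancing time (a new reading comes with each control period).
- arm.get_image(name): name is "side" or "top" or "wrist"; returns a dict with "frame" (420x560x3 uint8, blue, green, red), "depth" (420x560 float32, m along the optical axis (not along the pixel's ray), 0 where there is no reading), "intrinsics" (3x3 intrinsics, pixels), "dist_coeffs" ([k1, k2, p1, p2, k3] as OpenCV has them; the pictures are not rectified), "R" (3x3) and "t" (3): a world point X has camera coordinates R X + t; the wrist camera has in their place "hand_eye" (4x4, takes a point from camera to tool coordinates, whose origin is the TCP and whose axes are the flange's). Camera axes: x right, y down, z forward; pixel columns grow to the right and rows downward; lengths in m; the calibration is good to about 2 mm. A picture is of the moment at which its call begins: read the wrist's pose just before it.
- arm.sign_off(): hands the job in, once; it reports no verdict.
The state is a dict: "clock": time; "joints": joint angles; "dq": joint speeds; "joint_efforts": joint torques, N m; "position": TCP position; "ee_rot": TCP orientation; "force": force on the tool from outside, world axes, zero at the start; "ft_torque": the same for the moment, N m; "width": opening from 0.0 (shut) to 1.0 (fully open).
Only numpy, scipy, OpenCV 4.12 (cv2) and the standard library are available. Lean on these libraries where they do the work, as an engineer would, in place of code of your own. Each camera call takes 0.05 s, during which the arm holds its last target.

## Working session

There is one attempt and no reset: what is moved stays moved. The work goes in short steps, Python scripts to look and compute and a tool call to move; the robot and the scene stay as the last step left them, time stands still between calls to the robot, and variables do not carry over. Pictures are saved under pics/ and viewed, and the job is handed in when it is done.

Besides the shell and the picture viewer there is one more tool, called as name(argument=value, ...) on one line, values as JSON. jog_arm: Moves the arm, as the interface text tells. Its arguments: {"type":"object","properties":{"increments":{"type":"array"},"newtons":{"type":"number"}},"required":["increments"]}

```bash
mkdir -p pics
cat > h.py <<'E'
import numpy as np, cv2
from cell import arm
def snap(n,tag):
    s=arm.observe(); im=arm.get_image(n)
    cv2.imwrite(f"pics/{tag}.png",im["frame"])
    np.savez(f"{tag}.npz",pos=s["position"],rot=s["ee_rot"],**{k:np.array(v) for k,v in im.items()})
    return s,im
E
python3 - <<'E'
from h import *
s,_=snap("top","top0"); snap("side","side0")
print(s)
E
```

```text
{'clock': 0.0, 'joints': array([ 1.1634209 ,  0.43523896,  0.02500341,  1.5740794 , -0.01155488,
        1.13398551, -0.07511263]), 'dq': array([ 0.00123574, -0.00124398, -0.00082808, -0.00093973, -0.00067497,
        0.00267139,  0.00073168]), 'joint_efforts': array([-3.78776977e-04, -6.67845297e+01,  9.84746888e-01, -3.14448881e+01,
       -6.05962845e-02,  4.29442304e-02,  1.31697066e-04]), 'position': array([ 0.1873151 , -0.59574912,  0.22594226]), 'ee_rot': array([-3.10371763e+00, -4.76519725e-01,  6.75116805e-04]), 'force': array([-0.90451517, -1.09866915, -0.01770963]), 'ft_torque': array([-0.00447185, -0.00945913,  0.01269577]), 'width': 1.0037278723862533}
```

View pics/top0.png

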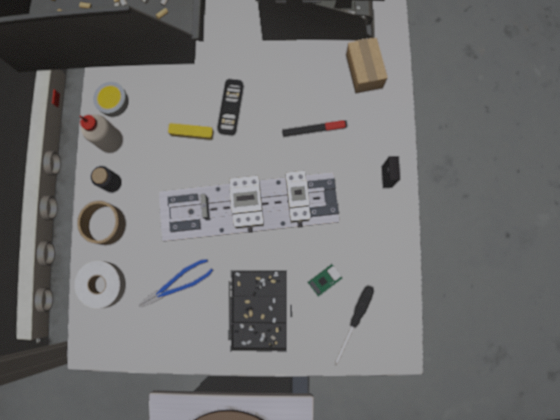

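View pics/side0.png

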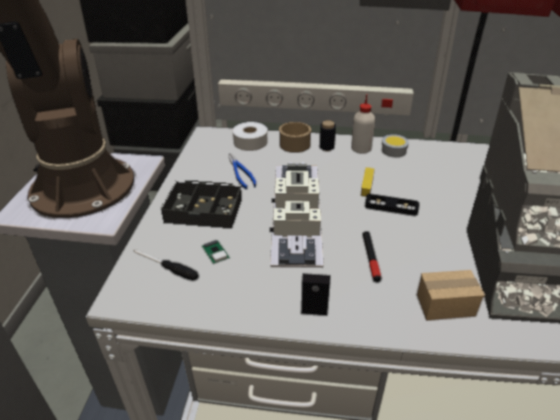

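The top view has the jig in the middle (165–340, 175–240). The bracket is at (205,207), the wide module at (246,200), the narrow one at (298,197) and the black spacer at (391,172). The side view agrees with this. Next I'll measure with depth.

```bash
cat >> h.py <<'E'
from scipy.spatial.transform import Rotation as Ro
def world(tag):
    d=np.load(tag+".npz"); K=d["intrinsics"]; D=d["depth"]
    H,W=D.shape; u,v=np.meshgrid(np.arange(W),np.arange(H))
    p=cv2.undistortPoints(np.stack([u,v],-1).reshape(-1,1,2).astype(np.float64),K,d["dist_coeffs"]).reshape(H,W,2)
    P=np.dstack([p[...,0]*D,p[...,1]*D,D])
    if "hand_eye" in d:
        M=d["hand_eye"]; P=P@M[:3,:3].T+M[:3,3]
        R=Ro.from_rotvec(d["rot"]).as_matrix(); P=P@R.T+d["pos"]
    else: P=(P-d["t"])@d["R"]
    P[D==0]=np.nan
    return P,d["frame"]
E
python3 - <<'E'
from h import *
P,f=world("top0")
d=np.load("top0.npz");print(d["R"],d["t"],d["intrinsics"],d["dist_coeffs"])
for n,(u,v) in dict(bench=(300,250),br=(205,207),w=(246,200),n=(298,197),sp=(391,165),spb=(391,180),pl=(270,190),slR=(322,200)).items(): print(n,P[v,u].round(4))
cv2.imwrite("pics/crop0.png",cv2.resize(f[150:250,140:420],None,fx=2.8,fy=2.8,interpolation=cv2.INTER_CUBIC))
z=P[...,2]
def box(m):
    q=P[m]; r=cv2.minAreaRect((q[:,:2]*1000).astype(np.float32)); print(len(q),r,q[:,2].mean())
v,u=np.mgrid[:420,:560]
box((abs(z-.085)<.006)&(u>225)&(u<268)&(v>160)&(v<240))
box((abs(z-.085)<.006)&(u>280)&(u<320)&(v>160)&(v<240))
box((abs(z-.080)<.006)&(u>375)&(u<410)&(v>140)&(v<200))
box((abs(z-.067)<.012)&(u>190)&(u<222)&(v>180)&(v<240))
box((abs(z-.067)<.004)&(u>225)&(u<268)&(v>160)&(v<240))
box((abs(z-.067)<.004)&(u>280)&(u<320)&(v>160)&(v<240))
s,im=snap("wrist","w0"); print(im["hand_eye"])
E
```

```text
[[ 8.06168674e-04 -9.99606287e-01 -2.80467629e-02]
 [-9.90690504e-01  3.01968937e-03 -1.36099989e-01]
 [ 1.36131097e-01  2.78953813e-02 -9.90298022e-01]] [-0.09326765  0.48802374  0.88748066] [[484.91086185   0.         278.61629043]
 [  0.         484.91086185 217.53064357]
 [  0.           0.           1.        ]] [-0.15860901  0.          0.          0.          0.        ]
bench [ 0.4283 -0.1345  0.0025]
br [0.502  0.0397 0.0743]
w [ 0.5121 -0.0369  0.0885]
n [ 0.5171 -0.13    0.0886]
sp [ 0.5777 -0.3009  0.0804]
spb [ 0.5508 -0.301   0.0749]
pl [ 0.5461 -0.0761  0.0066]
slR [ 0.5243 -0.1775  0.0153]
680 ((514.5189208984375, -34.965789794921875), (46.65290832519531, 54.18598937988281), 6.33217191696167) 0.08830974179266614
511 ((524.38037109375, -129.62045288085938), (46.03643035888672, 36.15672302246094), 6.1655449867248535) 0.08641665272944611
282 ((572.933349609375, -306.967529296875), (44.67253875732422, 20.851337432861328), 1.1873927116394043) 0.0796856678498966
163 ((505.7995910644531, 44.154571533203125), (44.24850082397461, 10.423269271850586), 5.7465739250183105) 0.07016774303011877
407 ((514.3567504882812, -34.96969223022461), (90.58319091796875, 53.88633728027344), 5.591502666473389) 0.06948015470066338
416 ((524.4993286132812, -129.18699645996094), (90.39215850830078, 36.187835693359375), 6.154860019683838) 0.06830320532457022
[[ 2.35745447e-04 -9.56399157e-01 -2.92062660e-01  7.91572345e-02]
 [ 9.99999959e-01  2.72082842e-04 -8.37983311e-05  5.01382252e-04]
 [ 1.59609892e-04 -2.92062628e-01  9.56399182e-01 -1.58557602e-01]
 [ 0.00000000e+00  0.00000000e+00  0.00000000e+00  1.00000000e+00]]
```

View pics/crop0.png

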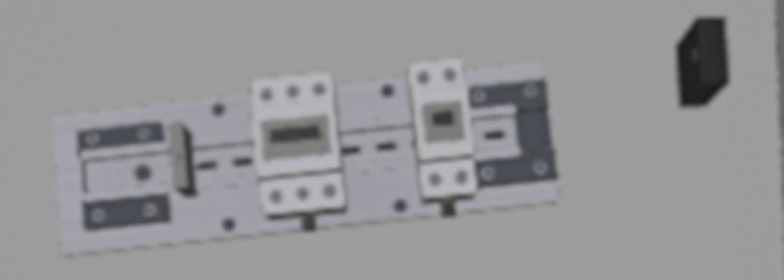

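View pics/w0.png

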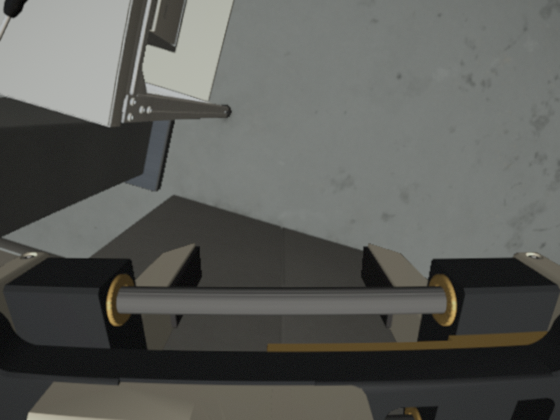

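```bash
cat >> h.py <<'E'
YAW=np.deg2rad(6.1)
def ax(yaw=YAW): return np.array([np.cos(yaw),np.sin(yaw)]),np.array([-np.sin(yaw),np.cos(yaw)])
def goto(p,s=None,yaw=YAW):
    """slide mm, roll for tool y -> jig x"""
    s=s or arm.observe(); R=Ro.from_rotvec(s["ee_rot"]).as_matrix()
    sl=R.T@(np.array(p)-s["position"])*1000
    cur=np.arctan2(R[1,1],R[0,1]); d=(yaw-cur+np.pi)%(2*np.pi)-np.pi
    print("slide",sl.round(1),"roll",round(-d,4)); return sl
def st():
    s=arm.observe(); x,y=ax(); p=s["position"]
    print("t %.2f"%s["clock"],"pos",p.round(4),"c,a %.4f %.4f"%(p[:2]@x,p[:2]@y),"F",s["force"].round(1),"T",s["ft_torque"].round(2),"w %.3f"%s["width"])
    R=Ro.from_rotvec(s["ee_rot"]).as_matrix(); print("tooly yaw deg",np.rad2deg(np.arctan2(R[1,1],R[0,1])).round(2),"z",R[:,2].round(4))
E
python3 -c "
from h import *
st();goto([.5089,.0156,.200])"
```

```text
t 0.15 pos [ 0.1874 -0.5959  0.2262] c,a 0.1230 -0.6124 F [0.8 0.1 0.3] T [-0.05  0.08  0.  ] w 1.001
tooly yaw deg -72.54 z [-5.e-04  1.e-03 -1.e+00]
slide [ 490.1 -486.8   26.6] roll -1.3725
```

jog_arm(increments=[{"slide":[28,-28,0],"roll":-0.12,"gripper":0},{"slide":[57,-57,0],"roll":-0.24,"gripper":0},{"slide":[86,-85,0],"roll":-0.36,"gripper":0},{"slide":[115,-114,0],"roll":-0.48,"gripper":0},{"slide":[144,-143,0],"roll":-0.6,"gripper":0},{"slide":[173,-172,0],"roll":-0.72,"gripper":0},{"slide":[202,-200,0],"roll":-0.84,"gripper":0},{"slide":[231,-229,0],"roll":-0.96,"gripper":0},{"slide":[260,-258,0],"roll":-1.08,"gripper":0},{"slide":[289,-287,0],"roll":-1.2,"gripper":0}], newtons=10)

```text
clock: 0.98
position: [0.3774, -0.2339, 0.2268]
ee_rot: [2.287, 2.153, -0.0]
force: [1.5, -0.0, -1.1]
width: 0.324
```

```bash
python3 -c "
from h import *
st();goto([.5089,.0156,.200])"
```

```text
t 0.98 pos [ 0.3774 -0.2339  0.2268] c,a 0.3504 -0.2727 F [ 1.5 -0.  -1.1] T [-0.   -0.16 -0.05] w 0.324
tooly yaw deg -3.46 z [ 0.e+00 -5.e-04 -1.e+00]
slide [257.  116.2  26.7] roll -0.1669
```

jog_arm(increments=[{"slide":[37,16,0],"roll":-0.06,"gripper":0},{"slide":[74,33,0],"roll":-0.12,"gripper":0},{"slide":[111,50,0],"roll":-0.167,"gripper":0},{"slide":[148,67,0],"roll":-0.167,"gripper":0},{"slide":[185,83,0],"roll":-0.167,"gripper":0},{"slide":[220,100,5],"roll":-0.167,"gripper":0},{"slide":[245,111,10],"roll":-0.167,"gripper":0},{"slide":[257,116,20],"roll":-0.167,"gripper":0},{"slide":[257,116,27],"roll":-0.167,"gripper":0},{"slide":[257,116,27],"roll":-0.167,"gripper":0}])

```text
clock: 1.82
position: [0.5088, 0.0132, 0.198]
ee_rot: [-2.103, -2.331, 0.003]
force: [-1.3, 0.4, -0.4]
width: 0.007
```

```bash
python3 -c "
from h import *
st();snap('wrist','w1');snap('top','top1');st();goto([.5089,.0156,.200])"
```

```text
t 1.82 pos [0.5088 0.0132 0.198 ] c,a 0.5073 -0.0410 F [-1.3  0.4 -0.4] T [-0.04 -0.06  0.05] w 0.007
tooly yaw deg 5.87 z [-3.1e-03 -2.0e-04 -1.0e+00]
t 1.92 pos [0.5092 0.0117 0.1994] c,a 0.5075 -0.0425 F [ 0.7 -0.3  1.2] T [-0.05 -0.12 -0.01] w 0.003
tooly yaw deg 5.71 z [-1.4e-03 -8.0e-04 -1.0e+00]
slide [ 4.   0.1 -0.6] roll -0.0068
```

View pics/w1.png

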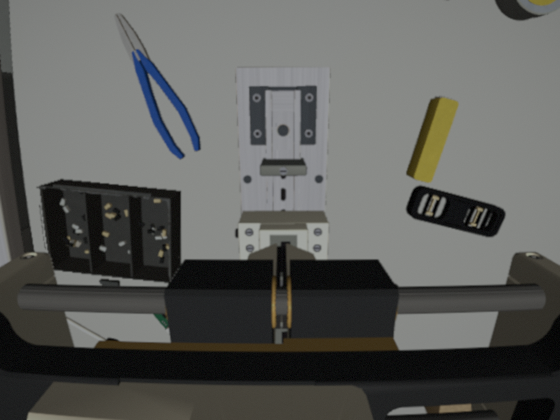

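The wrist view shows the +y saddle (250–315, 87–145), the hole at (283,130), the bracket at (283,167) and the wide module's +y part at (283,230). The fingers hang directly above the gap.

Run:
```python
from h import *
P,f=world("w1"); x,y=ax()
A=P[...,:2]@y*1000; C=P[...,:2]@x*1000; Z=P[...,2]*1000
for u,v in [(283,130),(283,115),(257,100),(309,100),(257,133),(283,75),(283,164),(270,164),(283,180),(283,205),(283,222),(250,230),(310,230),(330,30)]: print((u,v),C[v,u].round(1),A[v,u].round(1),Z[v,u].round(1))
for v in range(60,235,3): print(v,A[v,272].round(1),Z[v,272].round(1),'|',A[v,290].round(1),Z[v,290].round(1), '|',A[v,257].round(1),Z[v,257].round(1),f[v,257].mean().round())
g=cv2.resize(f[60:260,220:345],None,fx=4,fy=3,interpolation=cv2.INTER_CUBIC);cv2.imwrite("pics/w1c.png",g)
```

```text
(283, 130) 509.2 22.4 12.6
(283, 115) 509.2 38.1 21.8
(257, 100) 482.5 53.2 23.7
(309, 100) 535.9 53.0 24.6
(257, 133) 481.9 20.0 25.4
(283, 75) 509.3 78.9 9.7
(283, 164) 508.9 -6.0 70.0
(270, 164) 496.8 -6.0 69.6
(283, 180) 509.1 -31.5 19.9
(283, 205) 509.0 -60.4 19.9
(283, 222) 508.8 -63.2 70.2
(250, 230) 476.4 -70.3 73.3
(310, 230) 535.6 -71.6 70.5
(330, 30) 558.6 124.7 1.5
60 95.2 0.7 | 95.3 -0.5 | 95.6 -0.8 136.0
63 92.1 1.1 | 92.1 0.6 | 92.4 -0.0 137.0
66 89.1 1.1 | 89.1 0.5 | 89.3 0.7 128.0
69 85.3 7.2 | 85.0 8.7 | 85.1 9.0 141.0
72 82.2 8.1 | 82.2 7.5 | 82.3 8.0 140.0
75 79.1 8.5 | 78.9 9.4 | 79.1 9.9 141.0
78 76.1 8.5 | 76.2 7.0 | 76.2 8.3 141.0
81 73.1 8.5 | 73.0 8.5 | 73.1 9.9 141.0
84 70.1 8.8 | 69.9 10.3 | 70.1 9.7 141.0
87 66.7 12.3 | 66.6 12.9 | 66.0 22.9 63.0
90 63.8 11.3 | 63.6 13.0 | 63.0 23.0 59.0
93 60.0 22.2 | 59.9 23.2 | 60.1 23.5 77.0
96 57.1 22.4 | 57.1 20.9 | 57.1 23.3 88.0
99 54.2 21.9 | 54.0 23.0 | 54.1 25.1 86.0
102 51.2 21.7 | 51.1 21.7 | 51.3 21.5 78.0
105 48.2 22.0 | 48.1 21.8 | 48.3 23.1 60.0
108 45.2 21.8 | 45.1 21.9 | 45.3 21.9 58.0
111 42.2 21.1 | 4
[... 1154 characters left out ...]
142.0
192 -42.0 32.7 | -45.4 19.3 | -47.9 8.6 142.0
195 -45.4 32.4 | -48.9 19.3 | -51.5 8.7 142.0
198 -48.8 32.3 | -52.4 19.2 | -55.0 9.1 142.0
201 -52.1 32.7 | -55.7 20.2 | -58.8 8.5 141.0
204 -55.6 32.3 | -59.3 19.7 | -62.4 8.8 141.0
207 -58.8 33.2 | -63.2 18.6 | -65.8 9.4 141.0
210 -62.6 32.0 | -62.4 32.9 | -62.2 33.1 119.0
213 -61.9 45.0 | -62.1 44.6 | -62.7 42.4 76.0
216 -62.5 53.4 | -62.9 52.4 | -62.9 52.1 76.0
219 -62.5 62.9 | -62.9 62.1 | -62.7 62.3 78.0
222 -62.7 71.4 | -63.4 69.6 | -63.1 70.3 97.0
225 -63.3 78.4 | -63.4 78.3 | -65.6 71.9 162.0
228 -63.3 86.7 | -63.8 85.5 | -69.1 71.0 160.0
231 -65.3 89.3 | -65.5 88.8 | -72.3 71.0 159.0
234 -68.5 88.6 | -68.4 89.0 | -75.4 71.2 159.0
```

View pics/w1c.png

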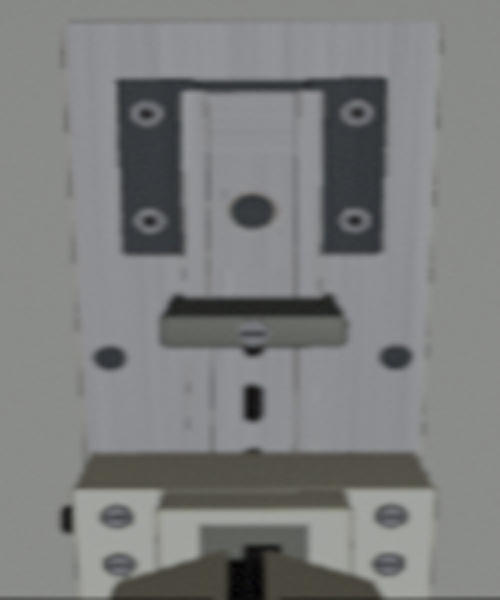

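jog_arm(increments=[{"slide":[4,1,20],"roll":-0.007,"gripper":0},{"slide":[4,1,50],"roll":-0.007,"gripper":0},{"slide":[4,1,85],"roll":-0.007,"gripper":0},{"slide":[4,1,120],"roll":-0.007,"gripper":0},{"slide":[4,1,143],"roll":-0.007,"gripper":0},{"slide":[4,1,154],"roll":-0.007,"gripper":0},{"slide":[8,1,154],"roll":-0.007,"gripper":0},{"slide":[13,1,154],"roll":-0.007,"gripper":0},{"slide":[15,1,154],"roll":-0.007,"gripper":0},{"slide":[15,1,154],"roll":-0.007,"gripper":0}])

```text
clock: 2.75
position: [0.5103, 0.0287, 0.0474]
ee_rot: [2.097, 2.337, 0.003]
force: [-0.4, -0.1, -0.3]
width: 0.005
```

```bash
python3 -c "
from h import *
st()"
```

```text
t 2.75 pos [0.5103 0.0287 0.0474] c,a 0.5105 -0.0257 F [-0.4 -0.1 -0.3] T [-0.05 -0.13 -0.01] w 0.005
tooly yaw deg 6.21 z [ 2.7e-03  1.0e-04 -1.0e+00]
```

jog_arm(increments=[{"slide":[1,-1,1],"roll":0,"gripper":0},{"slide":[2,-2,1],"roll":0,"gripper":0},{"slide":[3,-2,1],"roll":0,"gripper":0},{"slide":[4,-2,1],"roll":0,"gripper":0},{"slide":[5,-2,1],"roll":0,"gripper":0},{"slide":[6,-2,1],"roll":0,"gripper":0},{"slide":[7,-2,1],"roll":0,"gripper":0},{"slide":[8,-2,1],"roll":0,"gripper":0},{"slide":[9,-2,1],"roll":0,"gripper":0},{"slide":[10,-2,1],"roll":0,"gripper":0}])

```text
clock: 3.58
position: [0.5066, 0.0367, 0.0452]
ee_rot: [2.099, 2.336, -0.001]
force: [1.1, -4.8, 2.3]
width: 0.0
```

```bash
python3 -c "
from h import *
st();snap('wrist','w2');st()
P,f=world('w2');x,y=ax();A=P[...,:2]@y*1000;Z=P[...,2]*1000
cv2.imwrite('pics/w2c.png',cv2.resize(f[0:300,150:420],None,fx=2,fy=2))"
```

```text
t 3.58 pos [0.5066 0.0367 0.0452] c,a 0.5077 -0.0173 F [ 1.1 -4.8  2.3] T [-0.94 -0.18 -0.01] w 0.000
tooly yaw deg 6.12 z [ 8.0e-04 -1.3e-03 -1.0e+00]
t 3.63 pos [0.5066 0.0371 0.0452] c,a 0.5076 -0.0169 F [ 1.2 -3.1  3. ] T [-0.8  -0.23 -0.07] w 0.002
tooly yaw deg 6.14 z [ 8.e-04 -9.e-04 -1.e+00]
```

View pics/w2c.png

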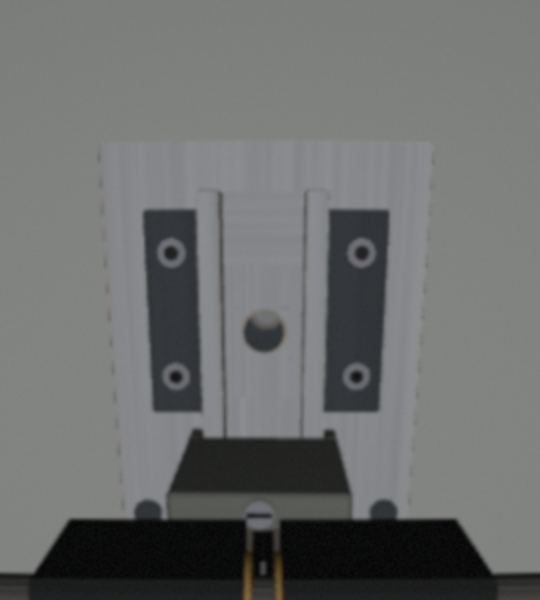

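The crop shows the hole at (265,331) with the pin's pale nose in its upper part, about (265,316). That leaves roughly 5 mm to go, so I'll push slowly.

jog_arm(increments=[{"slide":[0.5,0,0],"roll":0,"gripper":0},{"slide":[1,0,0],"roll":0,"gripper":0},{"slide":[1.5,0,0],"roll":0,"gripper":0},{"slide":[2,0,0],"roll":0,"gripper":0},{"slide":[2.5,0,0],"roll":0,"gripper":0},{"slide":[3,0,0],"roll":0,"gripper":0},{"slide":[3.3,0,0],"roll":0,"gripper":0},{"slide":[3.6,0,0],"roll":0,"gripper":0},{"slide":[3.8,0,0],"roll":0,"gripper":0},{"slide":[4,0,0],"roll":0,"gripper":0}])

```text
clock: 4.47
position: [0.5057, 0.0416, 0.0447]
ee_rot: [-2.098, -2.338, 0.001]
force: [-0.7, -1.8, 0.2]
width: 0.007
```

```bash
python3 -c "
from h import *
st();snap('wrist','w3');st()
P,f=world('w3');x,y=ax();A=P[...,:2]@y*1000;Z=P[...,2]*1000
cv2.imwrite('pics/w3c.png',cv2.resize(f[0:300,150:420],None,fx=2,fy=2))
print(Z[225,250:310:4].round(1),A[225,250:310:6].round(1)); print(Z[233,250:310:4].round(1))"
```

```text
t 4.47 pos [0.5057 0.0416 0.0447] c,a 0.5072 -0.0123 F [-0.7 -1.8  0.2] T [-0.32 -0.08  0.02] w 0.007
tooly yaw deg 6.18 z [-3.e-04 -3.e-04 -1.e+00]
t 4.52 pos [0.5057 0.0417 0.0447] c,a 0.5073 -0.0123 F [-0.4 -1.6  0.3] T [-0.24 -0.04  0.01] w 0.007
tooly yaw deg 6.18 z [-2.e-04 -2.e-04 -1.e+00]
[43.5 43.5 43.1 44.8 43.  44.  44.  43.5 42.9 44.6 43.8 43.6 44.  43.2
 43.4] [8.4 8.4 8.8 8.4 8.5 8.  8.8 8.6 8.6 8.5]
[55.8 56.2 55.  54.9 55.1 54.8 55.9 54.4 55.  55.6 55.9 55.6 55.1 55.1
 56.5]
```

View pics/w3c.png

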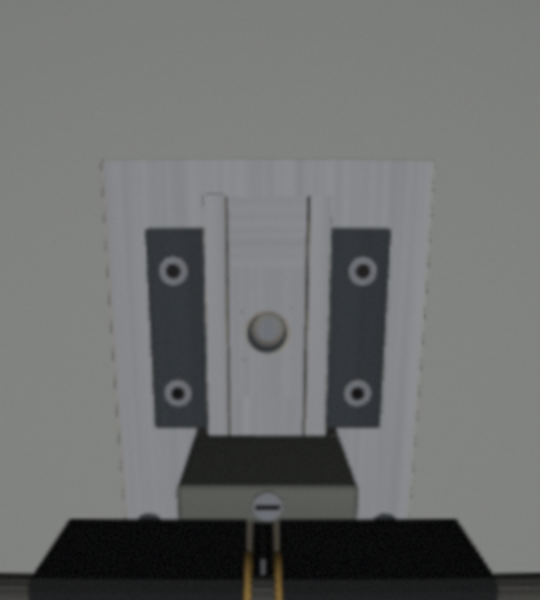

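```bash
python3 -c "
from h import *
for t in ('w2','w3'):
  P,f=world(t);Z=P[...,2]*1000
  print(t,'flangeL',np.nanmedian(Z[110:200,255:259]).round(1),'near+y',np.nanmedian(Z[102:125,255:259]).round(1),'nearbr',np.nanmedian(Z[190:205,255:259]).round(1),'saddle',np.nanmedian(Z[145:180,230:245]).round(1),'bracket top',np.nanmedian(Z[246:252,245:315]).round(1))"
```

```text
w2 flangeL 33.0 near+y 33.6 nearbr 32.2 saddle 22.1 bracket top 72.2
w3 flangeL 27.5 near+y 27.6 nearbr 27.5 saddle 22.1 bracket top 67.6
```

The rail has dropped: its top is flat at 27.5 mm and the pin is centred in the hole. Next I lift and go to look at the block.

jog_arm(increments=[{"slide":[-5,0,0],"roll":0,"gripper":0},{"slide":[-8,0,-20],"roll":0,"gripper":0},{"slide":[-8,0,-60],"roll":0,"gripper":0.5},{"slide":[-10,0,-100],"roll":0,"gripper":1},{"slide":[-40,0,-125],"roll":0,"gripper":1},{"slide":[-78,4,-140],"roll":0,"gripper":1},{"slide":[-117,8,-155],"roll":0,"gripper":1},{"slide":[-157,12,-155],"roll":0,"gripper":1},{"slide":[-197,16,-155],"roll":0,"gripper":1},{"slide":[-237,20,-155],"roll":0,"gripper":1}])

```text
clock: 5.35
position: [0.5514, -0.1941, 0.2003]
ee_rot: [2.098, 2.337, 0.001]
force: [0.8, 1.2, 0.4]
width: 0.532
```

```bash
python3 -c "
from h import *
st();goto([.5786,-.3605,.2])"
```

```text
t 5.35 pos [ 0.5514 -0.1941  0.2003] c,a 0.5276 -0.2516 F [0.8 1.2 0.4] T [ 0.02 -0.2   0.01] w 0.532
tooly yaw deg 6.17 z [ 1.1e-03 -6.0e-04 -1.0e+00]
slide [-168.3    9.2    0.5] roll 0.0013
```

jog_arm(increments=[{"slide":[-38,3,0],"roll":0,"gripper":1},{"slide":[-76,6,0],"roll":0,"gripper":1},{"slide":[-114,9,0],"roll":0,"gripper":1},{"slide":[-145,9,0],"roll":0,"gripper":1},{"slide":[-162,9,0],"roll":0,"gripper":1},{"slide":[-168,9,0],"roll":0,"gripper":1},{"slide":[-168,9,0],"roll":0,"gripper":1},{"slide":[-168,9,0],"roll":0,"gripper":1},{"slide":[-168,9,0],"roll":0,"gripper":1},{"slide":[-168,9,0],"roll":0,"gripper":1}])

```text
clock: 6.18
position: [0.5788, -0.3556, 0.2001]
ee_rot: [-2.095, -2.341, -0.001]
force: [0.5, 1.0, 0.2]
width: 0.998
```

Run:
```python
from h import *
st();snap('wrist','w4');st()
P,f=world('w4');x,y=ax()
m=(P[...,2]>.074)&(P[...,2]<.088)&(f.max(-1)<90)
m=cv2.morphologyEx(m.astype(np.uint8),cv2.MORPH_OPEN,np.ones((3,3)))
n,l,s,c=cv2.connectedComponentsWithStats(m)
for i in range(1,n):
  if s[i,4]>200:
    q=P[l==i]; print(s[i],cv2.minAreaRect((q[:,:2]*1000).astype(np.float32)),q.mean(0))
```

```text
t 6.18 pos [ 0.5788 -0.3556  0.2001] c,a 0.5377 -0.4151 F [0.5 1.  0.2] T [-0.03 -0.11  0.01] w 0.998
tooly yaw deg 6.34 z [ 4.e-04  5.e-04 -1.e+00]
t 6.23 pos [ 0.5787 -0.3559  0.2002] c,a 0.5376 -0.4154 F [-0.7  0.6 -0.5] T [-0.01 -0.15  0.02] w 1.001
tooly yaw deg 6.31 z [ 4.e-04  3.e-04 -1.e+00]
[ 257  139   52   25 1092] ((574.700927734375, -307.8258972167969), (45.12984085083008, 19.302038192749023), 1.703236699104309) [ 0.5746672  -0.30754651  0.08051415]
```

View pics/w4.png

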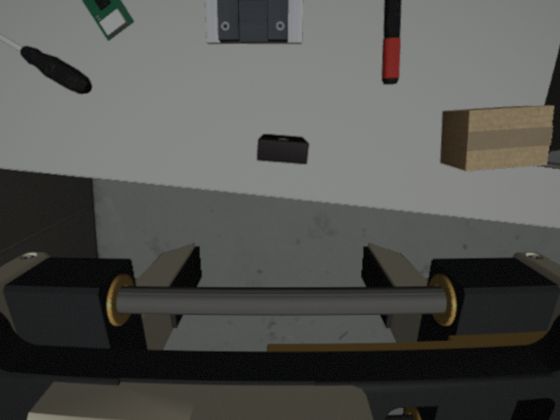

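The block's top is at (283,139–164), with its yaw about 1.5°. The bench edge is just below it in the image and the carton is well clear at (500,135).

```bash
python3 -c "
from h import *
st();goto([.574,-.3077,.050],yaw=np.deg2rad(1.5))"
```

```text
t 6.23 pos [ 0.5787 -0.3559  0.2002] c,a 0.5376 -0.4154 F [-0.7  0.6 -0.5] T [-0.01 -0.15  0.02] w 1.001
tooly yaw deg 6.31 z [ 4.e-04  3.e-04 -1.e+00]
slide [ 48.4   0.6 150.2] roll 0.084
```

jog_arm(increments=[{"slide":[20,0,0],"roll":0.042,"gripper":1},{"slide":[40,0,10],"roll":0.084,"gripper":1},{"slide":[48,0.5,30],"roll":0.084,"gripper":1},{"slide":[48,0.5,50],"roll":0.084,"gripper":1},{"slide":[48,0.5,70],"roll":0.084,"gripper":1},{"slide":[48,0.5,80],"roll":0.084,"gripper":1},{"slide":[48,0.5,85],"roll":0.084,"gripper":1},{"slide":[48,0.5,85],"roll":0.084,"gripper":1},{"slide":[48,0.5,85],"roll":0.084,"gripper":1},{"slide":[48,0.5,85],"roll":0.084,"gripper":1}])

```text
clock: 7.07
position: [0.5744, -0.3102, 0.116]
ee_rot: [2.194, 2.247, 0.001]
force: [0.9, -0.6, -0.5]
width: 0.999
```

```bash
python3 -c "
from h import *
st();goto([.574,-.3077,.050],yaw=np.deg2rad(1.5));snap('wrist','w5');st()"
```

```text
t 7.07 pos [ 0.5744 -0.3102  0.116 ] c,a 0.5382 -0.3695 F [ 0.9 -0.6 -0.5] T [-0.03 -0.14  0.05] w 0.999
tooly yaw deg 1.37 z [ 1.8e-03 -7.0e-04 -1.0e+00]
slide [ 2.5 -0.5 66. ] roll -0.0023
t 7.12 pos [ 0.5744 -0.3102  0.116 ] c,a 0.5382 -0.3695 F [-0.6 -0.3 -0.2] T [ 0.03 -0.08 -0.01] w 1.000
tooly yaw deg 1.36 z [ 1.9e-03 -8.0e-04 -1.0e+00]
```

View pics/w5.png

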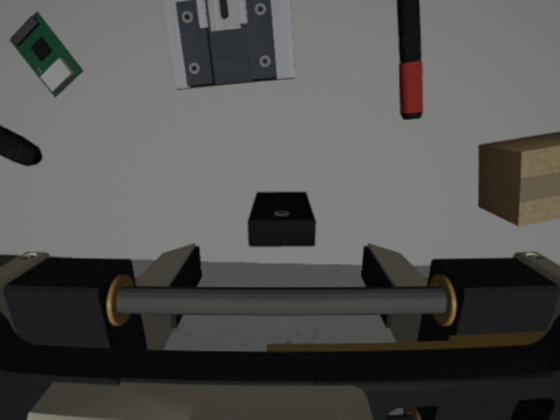

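Run:
```python
from h import *
P,f=world('w5')
m=(P[...,2]>.077)&(P[...,2]<.088)&(f.max(-1)<90)
m[250:]=0
m=cv2.morphologyEx(m.astype(np.uint8),cv2.MORPH_OPEN,np.ones((3,3)))
n,l,s,c=cv2.connectedComponentsWithStats(m)
for i in range(1,n):
  if s[i,4]>200:
    q=P[l==i]; print(s[i],cv2.minAreaRect((q[:,:2]*1000).astype(np.float32)),q.mean(0))
```

```text
[ 248  217   68   30 1881] ((574.760498046875, -307.25537109375), (45.64231872558594, 20.42629051208496), 2.928539514541626) [ 0.57464433 -0.30672305  0.0803495 ]
```

The block's top face is at (248–315, 217–246), square with the tool. I'll go down and grip.

jog_arm(increments=[{"slide":[3,0,15],"roll":0,"gripper":1},{"slide":[3,0,35],"roll":0,"gripper":1},{"slide":[3,0,52],"roll":0,"gripper":1},{"slide":[3,0,62],"roll":0,"gripper":1},{"slide":[3,0,66],"roll":0,"gripper":1},{"slide":[3,0,66],"roll":0,"gripper":0.6},{"slide":[3,0,66],"roll":0,"gripper":0.4},{"slide":[3,0,66],"roll":0,"gripper":0.3},{"slide":[3,0,66],"roll":0,"gripper":0.3},{"slide":[3,0,66],"roll":0,"gripper":0.3}], newtons=25)

```text
clock: 7.95
position: [0.574, -0.3072, 0.0496]
ee_rot: [2.194, 2.247, 0.001]
force: [0.6, 0.1, 0.2]
width: 0.685
```

```bash
python3 -c "
from h import *
st()"
```

```text
t 7.95 pos [ 0.574  -0.3072  0.0496] c,a 0.5381 -0.3664 F [0.6 0.1 0.2] T [-0.   -0.13  0.02] w 0.685
tooly yaw deg 1.37 z [ 1.2e-03 -6.0e-04 -1.0e+00]
```

jog_arm(increments=[{"slide":[0,0,0],"roll":0,"gripper":0.3},{"slide":[0,0,0],"roll":0,"gripper":0.3},{"slide":[0,0,0],"roll":0,"gripper":0.3},{"slide":[0,0,0],"roll":0,"gripper":0.3},{"slide":[0,0,-5],"roll":0,"gripper":0.3},{"slide":[0,0,-20],"roll":0,"gripper":0.3},{"slide":[0,0,-50],"roll":0,"gripper":0.3},{"slide":[0,0,-85],"roll":0,"gripper":0.3},{"slide":[0,0,-110],"roll":-0.04,"gripper":0.3},{"slide":[0,0,-115],"roll":-0.083,"gripper":0.3}])

```text
clock: 8.78
position: [0.5759, -0.3075, 0.1693]
ee_rot: [2.093, 2.334, 0.003]
force: [0.3, -0.4, -1.4]
width: 0.499
```

```bash
python3 -c "
from h import *
st();x,y=ax();p=.5083*x-.0145*y;print(p);goto([p[0],p[1],.165])"
```

```text
t 8.78 pos [ 0.5759 -0.3075  0.1693] c,a 0.5400 -0.3669 F [ 0.3 -0.4 -1.4] T [-0.08 -0.21  0.03] w 0.499
tooly yaw deg 6.22 z [ 0.0065 -0.0029 -1.    ]
[0.50696281 0.03959613]
slide [352.5 -30.9   2.9] roll 0.0022
```

jog_arm(increments=[{"slide":[30,-5,3],"roll":0,"gripper":0.3},{"slide":[68,-10,3],"roll":0,"gripper":0.3},{"slide":[107,-15,3],"roll":0,"gripper":0.3},{"slide":[146,-20,3],"roll":0,"gripper":0.3},{"slide":[185,-25,3],"roll":0,"gripper":0.3},{"slide":[224,-29,3],"roll":0,"gripper":0.3},{"slide":[263,-31,3],"roll":0,"gripper":0.3},{"slide":[302,-31,3],"roll":0,"gripper":0.3},{"slide":[330,-31,3],"roll":0,"gripper":0.3},{"slide":[345,-31,3],"roll":0,"gripper":0.3}])

```text
clock: 9.62
position: [0.505, 0.0374, 0.1614]
ee_rot: [-2.094, -2.342, -0.002]
force: [0.4, -0.2, -1.2]
width: 0.498
```

jog_arm(increments=[{"slide":[3,0,0],"roll":0,"gripper":0.3},{"slide":[3,0,0],"roll":0,"gripper":0.3},{"slide":[3,0,0],"roll":0,"gripper":0.3},{"slide":[3,0,0],"roll":0,"gripper":0.3},{"slide":[3,0,0],"roll":0,"gripper":0.3},{"slide":[3,0,0],"roll":0,"gripper":0.3},{"slide":[3,0,0],"roll":0,"gripper":0.3},{"slide":[3,0,0],"roll":0,"gripper":0.3},{"slide":[3,0,0],"roll":0,"gripper":0.3},{"slide":[3,0,0],"roll":0,"gripper":0.3}])

```text
clock: 10.45
position: [0.5055, 0.0357, 0.1607]
ee_rot: [-2.1, -2.337, 0.0]
force: [0.6, 0.2, -1.6]
width: 0.495
```

Run:
```python
from h import *
st();x,y=ax();p=.5083*x-.0145*y;goto([p[0],p[1],.165]);snap('wrist','w6')
P,f=world('w6');A=P[...,:2]@y*1000; C=P[...,:2]@x*1000; Z=P[...,2]*1000
for v in range(60,260,4): print(v,[(A[v,u].round(1),Z[v,u].round(1)) for u in (272,283,294)])
cv2.imwrite('pics/w6c.png',cv2.resize(f[60:330,180:390],None,fx=3,fy=2.2))
```

```text
t 10.45 pos [0.5055 0.0357 0.1607] c,a 0.5065 -0.0183 F [ 0.6  0.2 -1.6] T [ 0.02 -0.11  0.01] w 0.495
tooly yaw deg 6.12 z [-1.e-04 -0.e+00 -1.e+00]
slide [ 3.8  1.8 -4.3] roll 0.0003
60 [(np.float64(111.9), np.float64(0.0)), (np.float64(111.9), np.float64(0.2)), (np.float64(112.0), np.float64(-0.2))]
64 [(np.float64(108.4), np.float64(-0.9)), (np.float64(108.2), np.float64(1.0)), (np.float64(108.4), np.float64(-0.1))]
68 [(np.float64(104.8), np.float64(-0.7)), (np.float64(104.6), np.float64(0.7)), (np.float64(104.6), np.float64(0.9))]
72 [(np.float64(100.9), np.float64(1.6)), (np.float64(100.9), np.float64(0.9)), (np.float64(100.9), np.float64(1.1))]
76 [(np.float64(97.4), np.float64(0.3)), (np.float64(97.4), np.float64(0.3)), (np.float64(97.2), np.float64(1.6))]
80 [(np.float64(93.7), np.float64(0.3)), (np.float64(93.7), np.float64(-0.1)), (np.float64(93.6), np.float64(1.6))]
84 [(np.float64(90.0), np.float64(0.4)), (np.float64(90.1), np.float64(-0.2)), (np.float64(90.0), np.float64(0.6))]
88 [(np.float64(85.8), np.float64(6.4)), (np.float64(85.6), np.float64(9.2)), (np.float64(85
[... 4348 characters left out ...]
t64(146.5)), (np.float64(-9.2), np.float64(147.0)), (np.float64(-9.0), np.float64(147.5))]
240 [(np.float64(-9.0), np.float64(153.5)), (np.float64(-8.9), np.float64(153.8)), (np.float64(-9.2), np.float64(153.1))]
244 [(np.float64(-9.2), np.float64(158.9)), (np.float64(-8.5), np.float64(160.4)), (np.float64(-8.6), np.float64(160.3))]
248 [(np.float64(-9.0), np.float64(164.7)), (np.float64(-8.6), np.float64(165.6)), (np.float64(-9.1), np.float64(164.6))]
252 [(np.float64(-9.1), np.float64(169.7)), (np.float64(-9.0), np.float64(169.8)), (np.float64(-9.0), np.float64(169.9))]
256 [(np.float64(-9.2), np.float64(174.4)), (np.float64(-8.6), np.float64(175.5)), (np.float64(-9.0), np.float64(174.7))]
```

View pics/w6c.png

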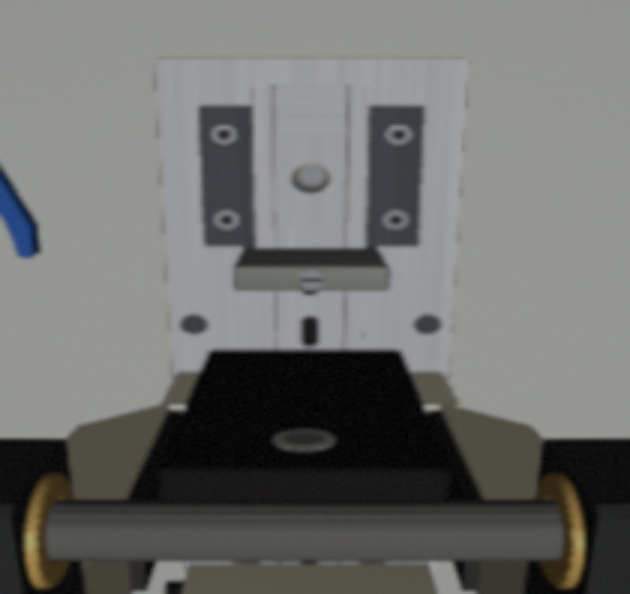

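The bracket's −y face is at a = −1.5 mm and the block's +y face at −9.0 mm. The block is about 1.5 mm low in x. I'll go down with 2 mm of clearance.

jog_arm(increments=[{"slide":[3,1,0],"roll":0,"gripper":0.3},{"slide":[5.5,1.5,10],"roll":0,"gripper":0.3},{"slide":[5.5,1.5,30],"roll":0,"gripper":0.3},{"slide":[5.5,1.5,50],"roll":0,"gripper":0.3},{"slide":[5.5,1.5,65],"roll":0,"gripper":0.3},{"slide":[5.5,1.5,74],"roll":0,"gripper":0.3},{"slide":[5.5,1.5,79],"roll":0,"gripper":0.3},{"slide":[5.5,1.5,80],"roll":0,"gripper":0.3},{"slide":[5.5,1.5,80],"roll":0,"gripper":0.3},{"slide":[5.5,1.5,80],"roll":0,"gripper":0.3}])

```text
clock: 11.33
position: [0.507, 0.0416, 0.0813]
ee_rot: [2.099, 2.336, 0.001]
force: [0.1, -0.1, -0.8]
width: 0.501
```

Run:
```python
from h import *
st();snap('wrist','w7')
x,y=ax();P,f=world('w7');A=P[...,:2]@y*1000; C=P[...,:2]@x*1000; Z=P[...,2]*1000
for v in range(180,300,5): print(v,[(float(A[v,u].round(1)),float(Z[v,u].round(1))) for u in (272,290)])
cv2.imwrite('pics/w7c.png',cv2.resize(f[60:330,180:390],None,fx=3,fy=2.2))
```

```text
t 11.33 pos [0.507  0.0416 0.0813] c,a 0.5086 -0.0125 F [ 0.1 -0.1 -0.8] T [ 0.01 -0.1  -0.03] w 0.501
tooly yaw deg 6.13 z [ 1.1e-03  2.0e-04 -1.0e+00]
180 [(20.2, 16.1), (20.1, 15.7)]
185 [(16.2, 15.4), (16.1, 14.7)]
190 [(12.2, 14.7), (12.5, 15.7)]
195 [(8.6, 15.6), (8.5, 15.2)]
200 [(8.4, 29.0), (8.4, 29.1)]
205 [(8.5, 41.9), (8.2, 40.9)]
210 [(8.4, 53.0), (8.2, 52.2)]
215 [(8.1, 62.2), (8.3, 62.9)]
220 [(6.6, 67.1), (6.6, 67.1)]
225 [(3.6, 67.8), (3.5, 67.5)]
230 [(-0.1, 66.4), (0.1, 66.8)]
235 [(-3.6, 65.6), (-3.1, 66.8)]
240 [(-3.5, 73.6), (-3.3, 74.1)]
245 [(-3.9, 80.0), (-3.4, 81.1)]
250 [(-3.1, 88.4), (-2.6, 89.5)]
255 [(-3.4, 94.0), (-3.5, 93.8)]
260 [(-2.7, 101.1), (-3.5, 99.5)]
265 [(-3.9, 104.2), (-2.9, 106.1)]
270 [(-3.5, 110.0), (-3.6, 109.9)]
275 [(-4.6, 112.8), (-4.8, 112.4)]
280 [(-6.9, 113.4), (-7.1, 113.0)]
285 [(-9.5, 113.5), (-9.7, 113.1)]
290 [(18.4, 162.7), (18.0, 162.1)]
295 [(nan, nan), (17.0, 163.2)]
```

View pics/w7c.png

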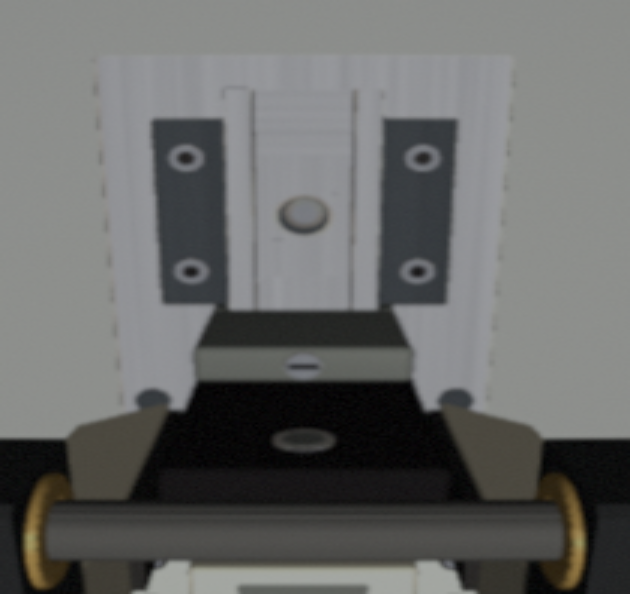

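The block is centred on the bracket with about a 2 mm gap. I'll lower it to just above the rail, then nudge it to the bracket.

jog_arm(increments=[{"slide":[0,0,1.5],"roll":0,"gripper":0.3},{"slide":[0,0,3],"roll":0,"gripper":0.3},{"slide":[0,0,4.2],"roll":0,"gripper":0.3},{"slide":[0.5,0,4.2],"roll":0,"gripper":0.3},{"slide":[1,0,4.2],"roll":0,"gripper":0.3},{"slide":[1.3,0,4.2],"roll":0,"gripper":0.3},{"slide":[1.6,0,4.2],"roll":0,"gripper":0.3},{"slide":[1.8,0,4.2],"roll":0,"gripper":0.3},{"slide":[1.8,0,4.2],"roll":0,"gripper":0.3},{"slide":[1.8,0,4.2],"roll":0,"gripper":0.3}])

```text
clock: 12.22
position: [0.5063, 0.0432, 0.0765]
ee_rot: [2.099, 2.337, 0.0]
force: [0.3, -0.2, -0.5]
width: 0.497
```

Run:
```python
from h import *
st()
```

```text
t 12.22 pos [0.5063 0.0432 0.0765] c,a 0.5081 -0.0109 F [ 0.3 -0.2 -0.5] T [-0.03 -0.1  -0.03] w 0.497
tooly yaw deg 6.13 z [ 1.e-04  0.e+00 -1.e+00]
```

jog_arm(increments=[{"slide":[0.2,0,-0.3],"roll":0,"gripper":0.3},{"slide":[0.4,0,-0.3],"roll":0,"gripper":0.3},{"slide":[0.6,0,-0.3],"roll":0,"gripper":0.3},{"slide":[0.8,0,-0.3],"roll":0,"gripper":0.3},{"slide":[1,0,-0.3],"roll":0,"gripper":0.3},{"slide":[1,0,0],"roll":0,"gripper":0.3},{"slide":[1,0,0.3],"roll":0,"gripper":0.3},{"slide":[1,0,0.6],"roll":0,"gripper":0.3},{"slide":[1,0,0.6],"roll":0,"gripper":0.3},{"slide":[1,0,0.6],"roll":0,"gripper":0.3}])

```text
clock: 13.05
position: [0.5062, 0.0441, 0.0759]
ee_rot: [2.1, 2.337, 0.0]
force: [0.4, -3.6, -0.4]
width: 0.504
```

Run:
```python
from h import *
st()
```

```text
t 13.05 pos [0.5062 0.0441 0.0759] c,a 0.5081 -0.0100 F [ 0.4 -3.6 -0.4] T [-0.92 -0.27 -0.07] w 0.504
tooly yaw deg 6.12 z [ 1.e-04 -1.e-04 -1.e+00]
```

jog_arm(increments=[{"slide":[-0.3,0,0.3],"roll":0,"gripper":0.3},{"slide":[-0.3,0,0.6],"roll":0,"gripper":0.3},{"slide":[-0.3,0,0.8],"roll":0,"gripper":0.3},{"slide":[-0.3,0,0.8],"roll":0,"gripper":0.3},{"slide":[-0.3,0,0.8],"roll":0,"gripper":0.3},{"slide":[-0.3,0,0.8],"roll":0,"gripper":0.3},{"slide":[-0.3,0,0.8],"roll":0,"gripper":0.3},{"slide":[-0.3,0,0.8],"roll":0,"gripper":0.3},{"slide":[-0.3,0,0.8],"roll":0,"gripper":0.3},{"slide":[-0.3,0,0.8],"roll":0,"gripper":0.3}])

```text
clock: 13.88
position: [0.5063, 0.0441, 0.0758]
ee_rot: [2.099, 2.337, 0.0]
force: [-2.1, -4.6, 10.7]
width: 0.499
```

Run:
```python
from h import *
st()
```

```text
t 13.88 pos [0.5063 0.0441 0.0758] c,a 0.5081 -0.0099 F [-2.1 -4.6 10.7] T [-1.02  0.6  -0.06] w 0.499
tooly yaw deg 6.14 z [ 4.e-04 -1.e-04 -1.e+00]
```

It's on the rail with 10 N down. Relax, release and rise.

jog_arm(increments=[{"slide":[0,0,-0.8],"roll":0,"gripper":0.3},{"slide":[0,0,-0.8],"roll":0,"gripper":0.52},{"slide":[0,0,-0.8],"roll":0,"gripper":0.6},{"slide":[0,0,-0.8],"roll":0,"gripper":0.7},{"slide":[0,0,-0.8],"roll":0,"gripper":0.8},{"slide":[0,0,-5],"roll":0,"gripper":0.8},{"slide":[0,0,-20],"roll":0,"gripper":0.8},{"slide":[0,0,-45],"roll":0,"gripper":0.8},{"slide":[0,0,-75],"roll":0,"gripper":0.8},{"slide":[0,0,-100],"roll":0,"gripper":0.8}])

```text
clock: 14.72
position: [0.5061, 0.0443, 0.1769]
ee_rot: [-2.099, -2.337, -0.001]
force: [0.9, 0.1, -0.1]
width: 0.799
```

Run:
```python
from h import *
st();snap('wrist','w8');snap('top','top8');snap('side','side8')
P,f=world('top8');x,y=ax()
A=P[...,:2]@y*1000; Z=P[...,2]*1000
cv2.imwrite('pics/top8c.png',cv2.resize(f[150:250,140:420],None,fx=2.8,fy=2.8,interpolation=cv2.INTER_CUBIC))
cv2.imwrite('pics/side8c.png',cv2.resize(f:=cv2.imread('pics/side8.png')[130:280,230:350],None,fx=4,fy=4,interpolation=cv2.INTER_CUBIC))
```

```text
t 14.72 pos [0.5061 0.0443 0.1769] c,a 0.5079 -0.0097 F [ 0.9  0.1 -0.1] T [-0.   -0.13  0.05] w 0.799
tooly yaw deg 6.16 z [ 1.e-04  6.e-04 -1.e+00]
```

View pics/w8.png

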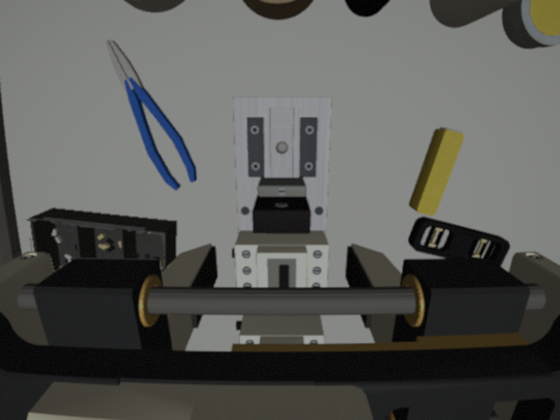

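View pics/side8c.png

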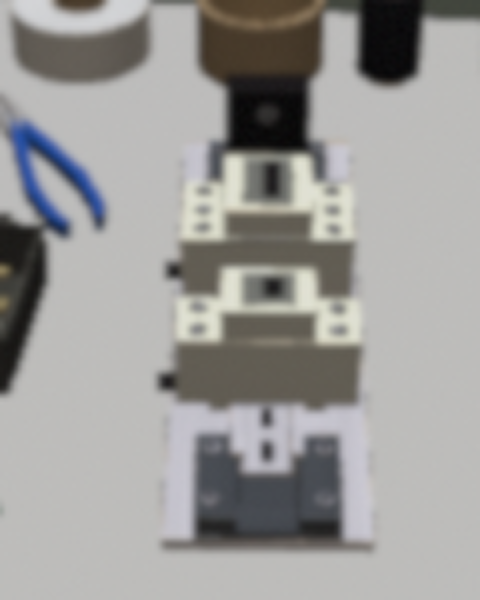

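The wrist view shows the block upright behind the bracket at (282,205), and the side view agrees. Next I measure the modules for the wide push.

```bash
python3 - <<'E'
from h import *
x,y=ax()
P,f=world('w8');A=P[...,:2]@y*1000; Z=P[...,2]*1000
for v in range(180,285,6): print(v,[(float(A[v,u].round(1)),float(Z[v,u].round(1))) for u in (250,272,310)])
for v in range(305,345,4): print(v,[(float(A[v,u].round(1)),float(Z[v,u].round(1))) for u in (250,272,310)])
E
python3 -c "
from h import *
x,y=ax();p=.5083*x-.128*y;goto([p[0],p[1],.175])"
```

```text
180 [(1.7, 8.0), (9.3, 45.1), (1.8, 8.1)]
186 [(-5.1, 7.4), (8.5, 67.3), (-5.0, 7.6)]
192 [(-11.5, 8.7), (3.0, 67.4), (-11.5, 8.2)]
198 [(-18.2, 9.0), (-0.9, 73.4), (-18.3, 8.1)]
204 [(-25.6, 7.1), (-0.8, 93.2), (-24.5, 10.4)]
210 [(-32.1, 8.3), (-1.6, 107.0), (-1.8, 106.5)]
216 [(-39.3, 8.1), (-6.6, 106.9), (-6.5, 107.1)]
222 [(-46.4, 7.9), (-11.6, 106.7), (nan, nan)]
228 [(-53.3, 8.9), (-16.4, 107.3), (-16.5, 106.9)]
234 [(-47.6, 41.5), (-47.4, 42.0), (-47.8, 40.8)]
240 [(-47.6, 57.3), (-47.8, 56.7), (-47.6, 57.2)]
246 [(-49.1, 68.4), (-47.7, 71.3), (-49.7, 66.9)]
252 [(-55.5, 68.0), (-48.1, 83.8), (-55.6, 67.6)]
258 [(-62.5, 66.4), (-52.5, 86.8), (-61.8, 67.7)]
264 [(-68.7, 66.8), (-58.9, 85.8), (-68.1, 67.8)]
270 [(-73.9, 69.3), (-65.3, 85.2), (-74.5, 68.0)]
276 [(-81.6, 67.1), (-70.4, 86.9), (-81.4, 67.4)]
282 [(-87.9, 67.8), (-77.4, 85.6), (-87.9, 67.6)]
305 [(18.1, 261.1), (17.8, 260.7), (18.2, 261.3)]
309 [(16.4, 260.6), (16.9, 261.2), (16.2, 260.2)]
313 [(14.3, 259.5), (15.1, 260.7), (14.9, 260.3)]
317 [(-151.4, 37.3), (-151.9, 36.4), (-150.5, 38.4)]
321 [(-151.5, 44.3), (-151.7, 43.9), (-151.2, 44.6)]
325 [(-151.6, 51.2), (-151.9, 50.6), (-152.6, 49.8)]
329 [(-152.2, 57.1), (-151.6, 57.7), (-152.6, 56.5)]
333 [(-151.7, 64.2), (-152.5, 63.1), (-152.2, 63.5)]
337 [(-154.5, 67.2), (-151.8, 70.2), (-154.7, 66.9)]
341 [(-158.8, 68.2), (-152.4, 75.7), (-158.4, 68.6)]
slide [-118.1   -1.1    2.2] roll 0.0004
```

View pics/top8c.png

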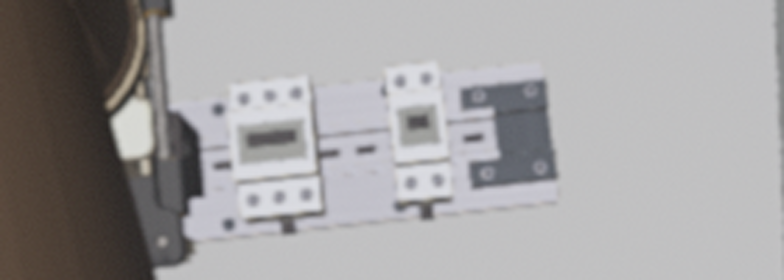

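jog_arm(increments=[{"slide":[-25,0,-5],"roll":0,"gripper":0.4},{"slide":[-55,0,-5],"roll":0,"gripper":0},{"slide":[-85,-1,-5],"roll":0,"gripper":0},{"slide":[-110,-1,-5],"roll":0,"gripper":0},{"slide":[-117,-1,0],"roll":0,"gripper":0},{"slide":[-117,-1,2],"roll":0,"gripper":0},{"slide":[-117,-1,2],"roll":0,"gripper":0},{"slide":[-117,-1,2],"roll":0,"gripper":0},{"slide":[-117,-1,10],"roll":0,"gripper":0},{"slide":[-117,-1,30],"roll":0,"gripper":0}])

```text
clock: 15.7
position: [0.5195, -0.071, 0.1466]
ee_rot: [2.095, 2.337, 0.005]
force: [0.1, -0.2, -0.5]
width: 0.125
```

Run:
```python
from h import *
st();x,y=ax();p=.5083*x-.1265*y;goto([p[0],p[1],.045])
```

```text
t 15.70 pos [ 0.5195 -0.071   0.1466] c,a 0.5090 -0.1258 F [ 0.1 -0.2 -0.5] T [-0.01 -0.13 -0.06] w 0.125
tooly yaw deg 6.25 z [ 0.0046 -0.     -1.    ]
slide [ -0.6  -1.2 101.6] roll 0.0025
```

jog_arm(increments=[{"slide":[-1,-1,5],"roll":0,"gripper":0},{"slide":[-1,-1,15],"roll":0,"gripper":0},{"slide":[-1,-1,40],"roll":0,"gripper":0},{"slide":[-1,-1,65],"roll":0,"gripper":0},{"slide":[-1,-1,85],"roll":0,"gripper":0},{"slide":[-1,-1,97],"roll":0,"gripper":0},{"slide":[-1,-1,101],"roll":0,"gripper":0},{"slide":[2,-1,101],"roll":0,"gripper":0},{"slide":[6,-1,101],"roll":0,"gripper":0},{"slide":[10,-1,101],"roll":0,"gripper":0}])

```text
clock: 16.53
position: [0.5163, -0.0621, 0.0451]
ee_rot: [2.099, 2.336, 0.002]
force: [-0.2, 0.6, 0.3]
width: 0.002
```

Run:
```python
from h import *
st()
```

```text
t 16.53 pos [ 0.5163 -0.0621  0.0451] c,a 0.5068 -0.1166 F [-0.2  0.6  0.3] T [-0.03 -0.06 -0.02] w 0.002
tooly yaw deg 6.13 z [ 0.0016  0.     -1.    ]
```

jog_arm(increments=[{"slide":[3,0.5,0],"roll":0,"gripper":0},{"slide":[6,1,0],"roll":0,"gripper":0},{"slide":[9,1,0],"roll":0,"gripper":0},{"slide":[12,1,0],"roll":0,"gripper":0},{"slide":[15,1,0],"roll":0,"gripper":0},{"slide":[18,1,0],"roll":0,"gripper":0},{"slide":[20.5,1,0],"roll":0,"gripper":0},{"slide":[23,1,0],"roll":0,"gripper":0},{"slide":[25,1,0],"roll":0,"gripper":0},{"slide":[26,1,0],"roll":0,"gripper":0}])

```text
clock: 17.37
position: [0.5138, -0.0364, 0.0441]
ee_rot: [-2.099, -2.337, -0.0]
force: [0.4, -2.2, 1.2]
width: 0.004
```

Run:
```python
from h import *
st();snap('wrist','w9');st()
x,y=ax();P,f=world('w9');A=P[...,:2]@y*1000; Z=P[...,2]*1000
cv2.imwrite('pics/w9c.png',cv2.resize(f[60:330,180:390],None,fx=3,fy=2.2))
```

```text
t 17.37 pos [ 0.5138 -0.0364  0.0441] c,a 0.5070 -0.0908 F [ 0.4 -2.2  1.2] T [-0.48 -0.2   0.02] w 0.004
tooly yaw deg 6.14 z [-0.e+00  1.e-04 -1.e+00]
t 17.42 pos [ 0.5138 -0.0363  0.0441] c,a 0.5070 -0.0907 F [-0.7 -0.1  0.1] T [-0.1  -0.14 -0.03] w 0.004
tooly yaw deg 6.15 z [-1.e-04  1.e-04 -1.e+00]
```

View pics/w9c.png

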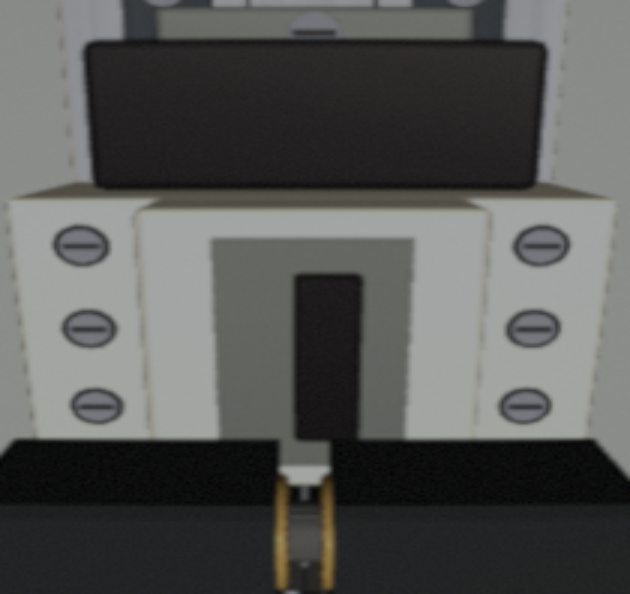

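jog_arm(increments=[{"slide":[1,0,0],"roll":0,"gripper":0},{"slide":[2,0,0],"roll":0,"gripper":0},{"slide":[3,0,0],"roll":0,"gripper":0},{"slide":[3.5,0,0],"roll":0,"gripper":0},{"slide":[4,0,0],"roll":0,"gripper":0},{"slide":[4.4,0,0],"roll":0,"gripper":0},{"slide":[4.8,0,0],"roll":0,"gripper":0},{"slide":[5.2,0,0],"roll":0,"gripper":0},{"slide":[5.5,0,0],"roll":0,"gripper":0},{"slide":[5.5,0,0],"roll":0,"gripper":0}])

```text
clock: 18.25
position: [0.5132, -0.0312, 0.0441]
ee_rot: [-2.099, -2.337, 0.0]
force: [0.4, -0.9, -0.4]
width: 0.007
```

Run:
```python
from h import *
st();snap('wrist','w10');st()
x,y=ax();P,f=world('w10');A=P[...,:2]@y*1000; Z=P[...,2]*1000
cv2.imwrite('pics/w10c.png',cv2.resize(f[60:330,180:390],None,fx=3,fy=2.2))
```

```text
t 18.25 pos [ 0.5132 -0.0312  0.0441] c,a 0.5070 -0.0856 F [ 0.4 -0.9 -0.4] T [-0.23 -0.14  0.03] w 0.007
tooly yaw deg 6.13 z [-2.e-04  0.e+00 -1.e+00]
t 18.30 pos [ 0.5132 -0.0312  0.0441] c,a 0.5070 -0.0856 F [-0.  -0.2 -0.3] T [-0.17 -0.13  0.03] w 0.004
tooly yaw deg 6.13 z [-1.e-04  1.e-04 -1.e+00]
```

View pics/w10c.png

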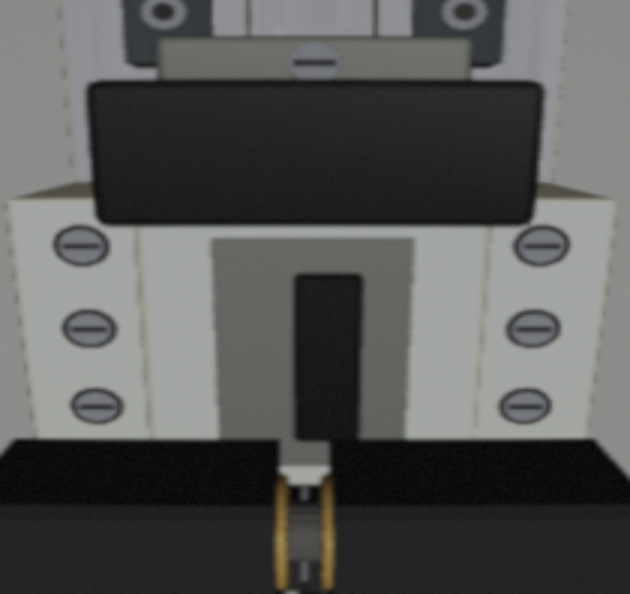

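jog_arm(increments=[{"slide":[0.15,0,0],"roll":0,"gripper":0},{"slide":[0.3,0,0],"roll":0,"gripper":0},{"slide":[0.45,0,0],"roll":0,"gripper":0},{"slide":[0.6,0,0],"roll":0,"gripper":0},{"slide":[0.75,0,0],"roll":0,"gripper":0},{"slide":[0.9,0,0],"roll":0,"gripper":0},{"slide":[1,0,0],"roll":0,"gripper":0},{"slide":[1,0,0],"roll":0,"gripper":0},{"slide":[1,0,0],"roll":0,"gripper":0},{"slide":[1,0,0],"roll":0,"gripper":0}])

```text
clock: 19.13
position: [0.5131, -0.0304, 0.0441]
ee_rot: [2.1, 2.337, -0.0]
force: [-0.5, -3.8, -0.3]
width: 0.004
```

Run:
```python
from h import *
st()
```

```text
t 19.13 pos [ 0.5131 -0.0304  0.0441] c,a 0.5070 -0.0848 F [-0.5 -3.8 -0.3] T [-0.8  -0.12 -0.05] w 0.004
tooly yaw deg 6.12 z [-0.e+00 -1.e-04 -1.e+00]
```

jog_arm(increments=[{"slide":[0.15,0,0],"roll":0,"gripper":0},{"slide":[0.3,0,0],"roll":0,"gripper":0},{"slide":[0.45,0,0],"roll":0,"gripper":0},{"slide":[0.6,0,0],"roll":0,"gripper":0},{"slide":[0.8,0,0],"roll":0,"gripper":0},{"slide":[0.8,0,0],"roll":0,"gripper":0},{"slide":[0.8,0,0],"roll":0,"gripper":0},{"slide":[0.8,0,0],"roll":0,"gripper":0},{"slide":[0.8,0,0],"roll":0,"gripper":0},{"slide":[0.8,0,0],"roll":0,"gripper":0}])

```text
clock: 19.97
position: [0.513, -0.0294, 0.0441]
ee_rot: [-2.099, -2.337, -0.0]
force: [1.2, -2.5, -0.8]
width: 0.005
```

Run:
```python
from h import *
st();snap('wrist','w11')
x,y=ax();P,f=world('w11');A=P[...,:2]@y*1000; Z=P[...,2]*1000
cv2.imwrite('pics/w11c.png',cv2.resize(f[60:330,180:390],None,fx=3,fy=2.2))
```

```text
t 19.97 pos [ 0.513  -0.0294  0.0441] c,a 0.5070 -0.0838 F [ 1.2 -2.5 -0.8] T [-0.62 -0.17 -0.02] w 0.005
tooly yaw deg 6.13 z [-1.e-04  1.e-04 -1.e+00]
```

View pics/w11c.png

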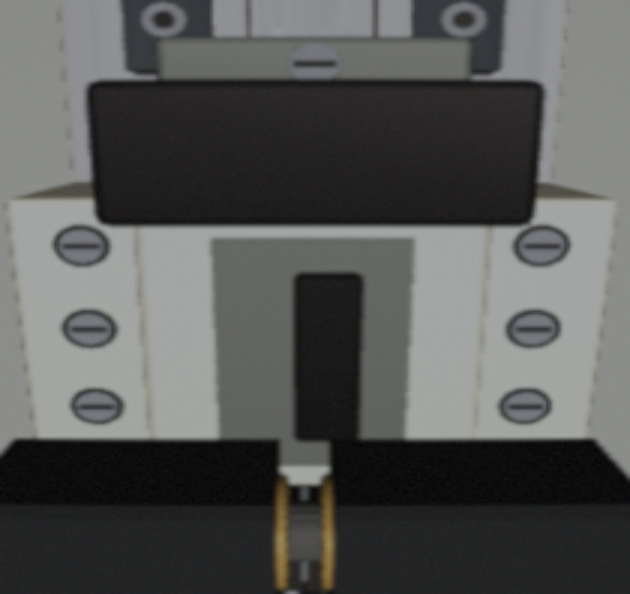

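The block and bracket kept the same image position between the two pictures while the saddle bolts moved 8 px. So the wide module, block and bracket are in firm contact, and the rail is just taking up its pin play. I'll back off and regrip the block.

jog_arm(increments=[{"slide":[-3,0,0],"roll":0,"gripper":0},{"slide":[-10,0,0],"roll":0,"gripper":0},{"slide":[-15,0,-5],"roll":0,"gripper":0},{"slide":[-15,0,-25],"roll":0,"gripper":0},{"slide":[-15,0,-60],"roll":0,"gripper":0.4},{"slide":[-15,0,-100],"roll":0,"gripper":0.8},{"slide":[-15,0,-125],"roll":0,"gripper":0.8},{"slide":[10,1,-135],"roll":0,"gripper":0.8},{"slide":[45,1,-135],"roll":0,"gripper":0.8},{"slide":[65,1,-135],"roll":0,"gripper":0.8}])

```text
clock: 20.85
position: [0.5076, 0.0379, 0.181]
ee_rot: [2.098, 2.336, 0.005]
force: [0.4, 0.7, -0.5]
width: 0.39
```

Run:
```python
from h import *
st();s=arm.observe();snap('wrist','w12')
x,y=ax();p=.5083*x-.0095*y;goto([p[0],p[1],.165])
P,f=world('w12');A=P[...,:2]@y*1000; Z=P[...,2]*1000
for v in range(150,280,4): print(v,[(float(A[v,u].round(1)),float(Z[v,u].round(1))) for u in (250,272,283,292)])
cv2.imwrite('pics/w12c.png',cv2.resize(f[60:330,180:390],None,fx=3,fy=2.2))
```

```text
t 20.85 pos [0.5076 0.0379 0.181 ] c,a 0.5087 -0.0163 F [ 0.4  0.7 -0.5] T [0.1  0.01 0.1 ] w 0.390
tooly yaw deg 6.15 z [ 0.0031  0.0016 -1.    ]
slide [ 2.7 -0.  15.7] roll 0.0058
150 [(28.4, 21.6), (27.6, 14.4), (27.8, 16.2), (28.6, 23.6)]
154 [(24.3, 21.4), (23.5, 15.0), (23.6, 15.8), (24.5, 23.1)]
158 [(20.4, 23.1), (19.4, 15.7), (19.4, 15.3), (20.8, 25.7)]
162 [(16.1, 21.6), (15.4, 17.0), (15.2, 15.6), (16.6, 25.2)]
166 [(12.0, 22.0), (10.8, 14.4), (11.0, 15.3), (12.6, 25.9)]
170 [(5.5, 8.1), (11.2, 41.7), (11.1, 41.0), (11.1, 41.1)]
174 [(1.0, 7.5), (11.3, 63.4), (11.2, 62.9), (11.2, 62.8)]
178 [(-3.2, 9.0), (8.4, 67.5), (8.6, 68.3), (8.4, 67.5)]
182 [(-8.0, 7.0), (4.7, 67.4), (5.0, 68.7), (4.9, 67.9)]
186 [(-11.9, 9.8), (0.9, 66.6), (1.1, 67.7), (1.1, 67.4)]
190 [(-16.6, 9.1), (1.0, 82.9), (0.7, 81.6), (1.2, 83.5)]
194 [(-21.2, 8.8), (0.9, 96.1), (0.8, 96.0), (0.9, 96.5)]
198 [(-18.7, 35.4), (0.2, 106.5), (0.3, 106.5), (0.4, 107.1)]
202 [(-19.0, 49.4), (-2.8, 107.1), (-3.1, 106.2), (-2.9, 106.8)]
206 [(-19.1, 63.0), (-5.9, 107.9), (-6.2, 106.6), (-6.4, 106.1)]
210 [(-21.5, 67
[... 471 characters left out ...]
7, 86.3), (-40.9, 88.3), (-42.1, 85.5)]
242 [(-54.0, 66.5), (-45.8, 85.7), (-44.6, 88.5), (-45.8, 85.9)]
246 [(-57.5, 68.0), (-49.9, 85.3), (-48.6, 88.2), (-49.5, 86.1)]
250 [(-62.1, 67.2), (-53.6, 85.8), (-51.8, 89.6), (-53.5, 86.0)]
254 [(-66.0, 67.8), (-57.7, 85.4), (-56.8, 87.3), (-57.4, 86.0)]
258 [(-70.5, 67.3), (-62.0, 84.8), (-60.3, 88.1), (-61.4, 85.9)]
262 [(-104.3, 8.8), (-65.7, 85.3), (-65.8, 85.1), (-65.4, 86.1)]
266 [(-110.1, 7.8), (-69.8, 85.3), (-70.2, 84.5), (-69.7, 85.5)]
270 [(-21.9, 182.5), (-111.3, 15.4), (-110.8, 16.5), (-104.9, 27.4)]
274 [(-24.1, 183.0), (-116.3, 15.9), (-115.7, 17.0), (-110.1, 27.3)]
278 [(-125.8, 8.7), (-122.2, 15.0), (-122.1, 15.1), (-115.3, 27.2)]
```

View pics/w12c.png

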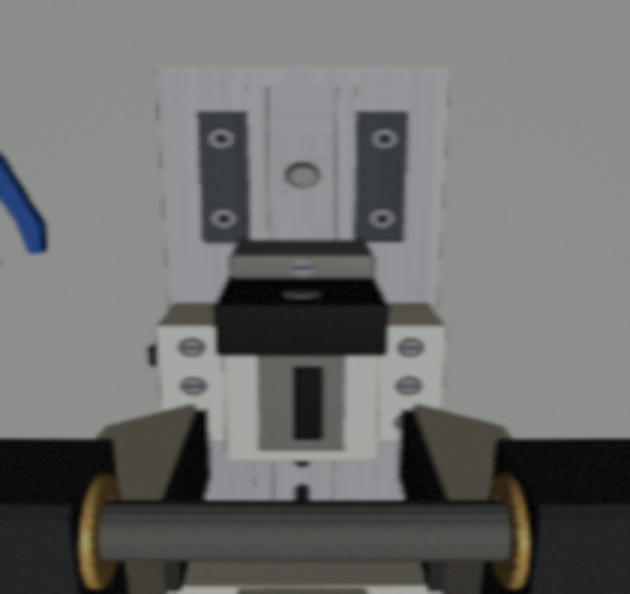

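jog_arm(increments=[{"slide":[5,0,0],"roll":0,"gripper":0.8},{"slide":[5,0,0],"roll":0,"gripper":0.8},{"slide":[5,0,0],"roll":0,"gripper":0.8},{"slide":[5,0,0],"roll":0,"gripper":0.8},{"slide":[5,0,0],"roll":0,"gripper":0.8},{"slide":[5,0,0],"roll":0,"gripper":0.8},{"slide":[5,0,0],"roll":0,"gripper":0.8},{"slide":[5,0,0],"roll":0,"gripper":0.8},{"slide":[5,0,0],"roll":0,"gripper":0.8},{"slide":[5,0,0],"roll":0,"gripper":0.8}])

```text
clock: 21.73
position: [0.5066, 0.0401, 0.1791]
ee_rot: [2.1, 2.337, -0.0]
force: [-1.0, -0.3, -0.5]
width: 0.802
```

```bash
cat > prof.py <<'E'
from h import *
def prof(tag,us,vr):
    x,y=ax();P,f=world(tag);A=P[...,:2]@y*1000; Z=P[...,2]*1000
    for v in vr: print(v,[(float(A[v,u].round(1)),float(Z[v,u].round(1))) for u in us])
E
python3 - <<'E'
from prof import *
st();snap('wrist','w13');st()
x,y=ax();p=.5083*x-.0095*y;goto([p[0],p[1],.0765])
prof('w13',(250,272,292),range(80,280,5))
E
```

```text
t 21.73 pos [0.5066 0.0401 0.1791] c,a 0.5080 -0.0140 F [-1.  -0.3 -0.5] T [-0.05 -0.16  0.  ] w 0.802
tooly yaw deg 6.12 z [-0.e+00 -1.e-04 -1.e+00]
t 21.78 pos [0.5066 0.0402 0.1791] c,a 0.5080 -0.0139 F [-0.9 -0.2  1. ] T [-0.01 -0.04 -0.02] w 0.798
tooly yaw deg 6.13 z [ 1.e-04 -0.e+00 -1.e+00]
slide [  4.4   0.3 102.6] roll 0.0006
80 [(100.0, 0.2), (99.9, 0.3), (99.7, 3.0)]
85 [(95.2, -0.8), (94.9, 1.8), (95.0, 0.9)]
90 [(90.1, 1.7), (90.2, -0.3), (90.1, 0.7)]
95 [(84.7, 8.7), (84.7, 8.0), (84.7, 8.8)]
100 [(79.8, 9.6), (79.9, 7.7), (79.9, 8.1)]
105 [(75.0, 8.3), (74.7, 16.0), (74.7, 15.9)]
110 [(70.1, 9.0), (69.9, 15.8), (69.9, 16.5)]
115 [(65.1, 22.9), (65.1, 15.8), (65.1, 15.9)]
120 [(60.3, 21.6), (60.2, 16.5), (60.2, 14.3)]
125 [(55.5, 22.0), (55.3, 16.2), (55.3, 15.3)]
130 [(50.7, 22.9), (50.3, 15.1), (50.3, 15.3)]
135 [(45.7, 21.0), (45.3, 14.7), (45.4, 16.0)]
140 [(40.8, 22.5), (40.3, 15.7), (40.3, 16.0)]
145 [(35.7, 21.0), (35.3, 16.3), (35.3, 16.5)]
150 [(30.8, 22.0), (30.2, 16.6), (30.0, 14.9)]
155 [(25.8, 22.7), (25.0, 16.4), (25.0, 16.1)]
160 [(20.6, 21.3), (19.7, 15
[... 435 characters left out ...]
(-19.1, 66.7), (-6.4, 107.6), (-6.6, 107.0)]
215 [(-23.5, 67.9), (-10.6, 107.4), (-10.5, 107.5)]
220 [(-28.4, 67.8), (-15.0, 106.5), (-14.8, 107.1)]
225 [(-33.7, 66.9), (-26.7, 86.0), (-27.2, 84.8)]
230 [(-38.2, 68.1), (-31.5, 85.5), (-31.6, 85.3)]
235 [(-43.7, 66.9), (-36.3, 85.3), (-36.3, 85.3)]
240 [(-48.4, 68.0), (-41.2, 85.0), (-40.8, 86.0)]
245 [(-53.8, 67.3), (-45.3, 86.5), (-45.1, 87.0)]
250 [(-59.7, 65.8), (-50.8, 85.2), (-50.5, 85.8)]
255 [(-64.2, 67.4), (-55.4, 85.8), (-55.1, 86.5)]
260 [(-69.4, 67.7), (-59.4, 87.8), (-59.8, 86.8)]
265 [(-105.4, 8.5), (-65.6, 85.4), (-65.1, 86.2)]
270 [(-111.7, 9.1), (-70.7, 85.4), (-70.1, 86.5)]
275 [(-119.0, 8.1), (-114.7, 15.7), (-109.2, 25.5)]
```

The gap between the bracket's −y face and the wide module's +y face measures about 20.2 mm, and the rail is flat. I'll descend onto the block.

jog_arm(increments=[{"slide":[4.6,0.3,10],"roll":0,"gripper":0.8},{"slide":[4.6,0.3,35],"roll":0,"gripper":0.8},{"slide":[4.6,0.3,65],"roll":0,"gripper":0.8},{"slide":[4.6,0.3,88],"roll":0,"gripper":0.8},{"slide":[4.6,0.3,99],"roll":0,"gripper":0.8},{"slide":[4.6,0.3,102.5],"roll":0,"gripper":0.8},{"slide":[4.6,0.3,102.5],"roll":0,"gripper":0.8},{"slide":[4.6,0.3,102.5],"roll":0,"gripper":0.7},{"slide":[4.6,0.3,102.5],"roll":0,"gripper":0.6},{"slide":[4.6,0.3,102.5],"roll":0,"gripper":0.55}])

```text
clock: 22.62
position: [0.5073, 0.0449, 0.0778]
ee_rot: [2.099, 2.336, 0.002]
force: [-0.5, -0.9, -0.0]
width: 0.631
```

Run:
```python
from h import *
st()
```

```text
t 22.62 pos [0.5073 0.0449 0.0778] c,a 0.5092 -0.0092 F [-0.5 -0.9 -0. ] T [-0.05 -0.12  0.02] w 0.631
tooly yaw deg 6.12 z [ 2.2e-03  1.0e-04 -1.0e+00]
```

jog_arm(increments=[{"slide":[0,-0.8,1],"roll":0,"gripper":0.6},{"slide":[0,-0.8,1],"roll":0,"gripper":0.5},{"slide":[0,-0.8,1],"roll":0,"gripper":0.4},{"slide":[0,-0.8,1],"roll":0,"gripper":0.3},{"slide":[0,-0.8,1],"roll":0,"gripper":0.3},{"slide":[0,-0.8,1],"roll":0,"gripper":0.3},{"slide":[0,-0.8,1],"roll":0,"gripper":0.3},{"slide":[0,-0.8,0],"roll":0,"gripper":0.3},{"slide":[0,-0.8,-2],"roll":0,"gripper":0.3},{"slide":[0,-0.8,-4],"roll":0,"gripper":0.3}])

```text
clock: 23.45
position: [0.5053, 0.0446, 0.0805]
ee_rot: [-2.099, -2.337, 0.001]
force: [-0.5, -0.5, -1.0]
width: 0.499
```

Run:
```python
from h import *
st()
```

```text
t 23.45 pos [0.5053 0.0446 0.0805] c,a 0.5072 -0.0094 F [-0.5 -0.5 -1. ] T [-0.1  -0.12  0.  ] w 0.499
tooly yaw deg 6.13 z [-7.e-04 -1.e-04 -1.e+00]
```

jog_arm(increments=[{"slide":[0,0,-8],"roll":0,"gripper":0.3},{"slide":[0,0,-25],"roll":0,"gripper":0.3},{"slide":[0,0,-50],"roll":0,"gripper":0.3},{"slide":[0,0,-68],"roll":0,"gripper":0.3},{"slide":[0,1,-76],"roll":0,"gripper":0.3},{"slide":[-20,1,-76],"roll":0,"gripper":0.3},{"slide":[-50,1,-76],"roll":0,"gripper":0.3},{"slide":[-70,1,-76],"roll":0,"gripper":0.3},{"slide":[-75,1,-76],"roll":0,"gripper":0.3},{"slide":[-75,1,-76],"roll":0,"gripper":0.3}])

```text
clock: 24.28
position: [0.5145, -0.0318, 0.1563]
ee_rot: [-2.104, -2.333, 0.001]
force: [0.3, -0.0, -0.8]
width: 0.497
```

jog_arm(increments=[{"slide":[0,0,0],"roll":0,"gripper":0.3},{"slide":[0,0,0],"roll":0,"gripper":0.3},{"slide":[0,0,0],"roll":0,"gripper":0.3},{"slide":[0,0,0],"roll":0,"gripper":0.3},{"slide":[0,0,0],"roll":0,"gripper":0.3},{"slide":[0,0,0],"roll":0,"gripper":0.3},{"slide":[0,0,0],"roll":0,"gripper":0.3},{"slide":[0,0,0],"roll":0,"gripper":0.3},{"slide":[0,0,0],"roll":0,"gripper":0.3},{"slide":[0,0,0],"roll":0,"gripper":0.3}])

```text
clock: 25.12
position: [0.5146, -0.0298, 0.1566]
ee_rot: [2.1, 2.337, -0.0]
force: [-0.1, 0.2, -1.1]
width: 0.498
```

Run:
```python
from prof import *
st();snap('wrist','w14');st()
prof('w14',(250,272,292),range(90,290,5))
f=cv2.imread('pics/w14.png');cv2.imwrite('pics/w14c.png',cv2.resize(f[60:330,180:390],None,fx=3,fy=2.2))
```

```text
t 25.12 pos [ 0.5146 -0.0298  0.1566] c,a 0.5086 -0.0843 F [-0.1  0.2 -1.1] T [ 0.03 -0.12  0.02] w 0.498
tooly yaw deg 6.12 z [ 0. -0. -1.]
t 25.17 pos [ 0.5146 -0.0298  0.1566] c,a 0.5085 -0.0843 F [ 0.1  0.7 -1.3] T [-0.03 -0.1   0.01] w 0.502
tooly yaw deg 6.13 z [ 0. -0. -1.]
90 [(16.4, 24.1), (17.0, 14.9), (17.0, 14.7)]
95 [(12.3, 21.5), (9.5, 66.5), (9.4, 67.9)]
100 [(8.0, 20.8), (5.8, 67.8), (5.8, 67.3)]
105 [(3.9, 9.2), (2.1, 67.5), (2.1, 68.0)]
110 [(-0.6, 9.1), (-0.8, 14.9), (-0.8, 16.4)]
115 [(-5.2, 8.9), (-5.3, 14.6), (-5.3, 14.8)]
120 [(-9.9, 8.5), (-9.8, 15.4), (-9.8, 17.4)]
125 [(-14.5, 9.6), (-14.4, 15.6), (-14.4, 14.7)]
130 [(-19.3, 9.1), (-19.0, 16.8), (-19.0, 15.6)]
135 [(-20.5, 67.7), (-19.5, 84.4), (-19.4, 85.0)]
140 [(-23.1, 84.1), (-23.0, 85.8), (-23.0, 86.1)]
145 [(-26.6, 85.7), (-26.6, 85.4), (-26.6, 85.2)]
150 [(-30.4, 84.0), (-30.2, 86.2), (-30.3, 85.4)]
155 [(-34.1, 84.4), (-33.9, 85.6), (-33.8, 86.9)]
160 [(-40.4, 66.1), (-37.4, 87.3), (-37.7, 85.1)]
165 [(-44.2, 67.7), (-41.3, 85.9), (-41.2, 86.5)]
170 [(-48.5, 66.1), (-45.2, 85.5), (-44.9, 86.9)]
175 [
[... 486 characters left out ...]
.8, 117.5)]
225 [(-74.2, 126.5), (-73.9, 127.3), (-73.6, 127.9)]
230 [(-73.7, 136.8), (-73.7, 136.8), (-74.1, 135.8)]
235 [(-73.8, 144.9), (-73.9, 144.5), (-74.1, 144.0)]
240 [(-74.1, 151.7), (-73.9, 152.2), (-73.6, 152.8)]
245 [(-73.9, 159.4), (-74.0, 159.0), (-74.1, 158.8)]
250 [(-74.2, 165.2), (-73.7, 166.2), (-74.0, 165.6)]
255 [(-74.0, 171.6), (-74.0, 171.6), (-73.8, 172.2)]
260 [(-74.1, 177.2), (-73.8, 177.7), (-74.0, 177.3)]
265 [(-74.5, 181.8), (-73.9, 183.0), (-74.7, 181.4)]
270 [(-74.4, 187.0), (-73.9, 187.9), (-74.2, 187.2)]
275 [(-76.0, 188.8), (-75.8, 189.1), (-75.7, 189.3)]
280 [(-79.4, 187.3), (-78.7, 188.5), (-78.7, 188.5)]
285 [(-81.5, 188.4), (-82.1, 187.3), (-81.6, 188.2)]
```

View pics/w14c.png

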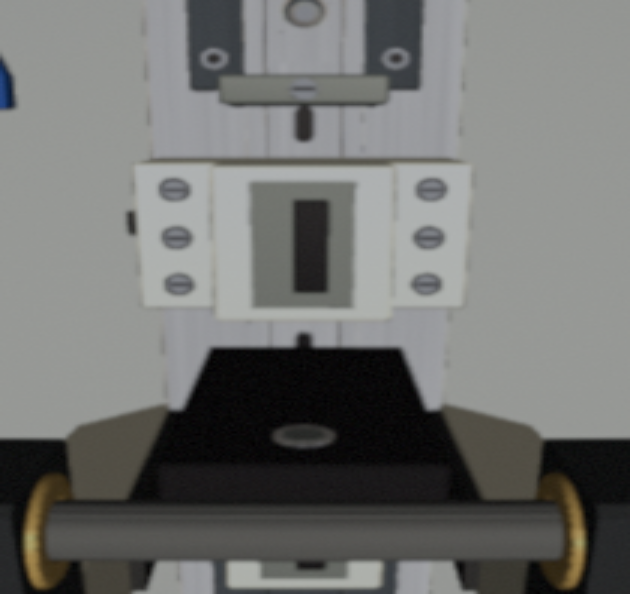

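The gap is still open and square. The block's +y face is at −73.9 mm and the wide module's −y face at about −73.3 mm. I'll lower with a bit more clearance.

jog_arm(increments=[{"slide":[-1,0,10],"roll":0,"gripper":0.3},{"slide":[-1,0,30],"roll":0,"gripper":0.3},{"slide":[-1,0,52],"roll":0,"gripper":0.3},{"slide":[-1,0,66],"roll":0,"gripper":0.3},{"slide":[-1,0,74],"roll":0,"gripper":0.3},{"slide":[-1,0,77],"roll":0,"gripper":0.3},{"slide":[-1,0,79],"roll":0,"gripper":0.3},{"slide":[-1,0,80],"roll":0,"gripper":0.3},{"slide":[-1,0,80.5],"roll":0,"gripper":0.3},{"slide":[-1,0,80.5],"roll":0,"gripper":0.3}])

```text
clock: 26.0
position: [0.5152, -0.0308, 0.0767]
ee_rot: [2.099, 2.336, 0.001]
force: [-0.2, 0.5, -0.7]
width: 0.503
```

Run:
```python
from h import *
st();snap('wrist','w15');st()
f=cv2.imread('pics/w15.png');cv2.imwrite('pics/w15c.png',cv2.resize(f[60:330,180:390],None,fx=3,fy=2.2))
```

```text
t 26.00 pos [ 0.5152 -0.0308  0.0767] c,a 0.5090 -0.0854 F [-0.2  0.5 -0.7] T [-0.07 -0.12  0.  ] w 0.503
tooly yaw deg 6.12 z [ 1.2e-03 -1.0e-04 -1.0e+00]
t 26.05 pos [ 0.5152 -0.0308  0.0767] c,a 0.5090 -0.0853 F [-0.   0.3 -1. ] T [-0.06 -0.11  0.02] w 0.500
tooly yaw deg 6.12 z [ 1.1e-03 -1.0e-04 -1.0e+00]
```

View pics/w15c.png

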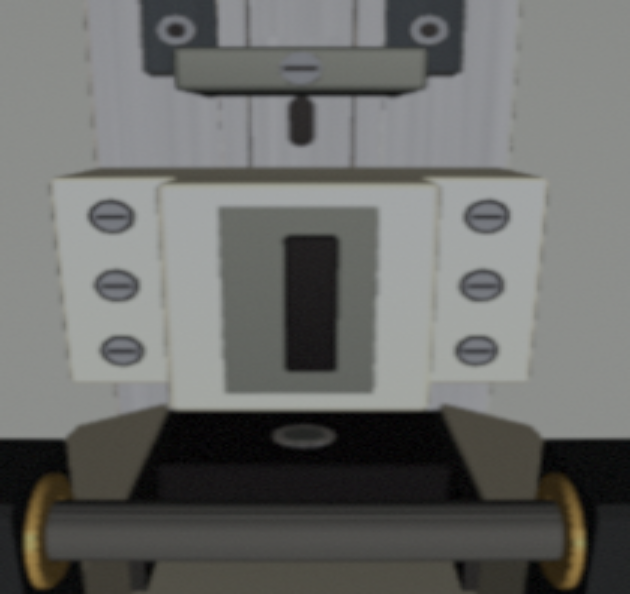

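jog_arm(increments=[{"slide":[0.5,0,0],"roll":0,"gripper":0.3},{"slide":[1,0,0.5],"roll":0,"gripper":0.3},{"slide":[1,0,1],"roll":0,"gripper":0.3},{"slide":[1,0,1.4],"roll":0,"gripper":0.3},{"slide":[1,0,1.4],"roll":0,"gripper":0.3},{"slide":[1,0,1.4],"roll":0,"gripper":0.3},{"slide":[1,0,1.4],"roll":0,"gripper":0.3},{"slide":[1,0,1.4],"roll":0,"gripper":0.3},{"slide":[1,0,1.4],"roll":0,"gripper":0.3},{"slide":[1,0,1.4],"roll":0,"gripper":0.3}])

```text
clock: 26.88
position: [0.5151, -0.0297, 0.0757]
ee_rot: [2.099, 2.336, 0.001]
force: [-2.0, -0.2, 9.1]
width: 0.5
```

Run:
```python
from h import *
st()
```

```text
t 26.88 pos [ 0.5151 -0.0297  0.0757] c,a 0.5091 -0.0842 F [-2.  -0.2  9.1] T [-0.09  0.61 -0.01] w 0.500
tooly yaw deg 6.13 z [ 1.3e-03 -4.0e-04 -1.0e+00]
```

Firmly down at a = −84.2 mm. Release and rise.

jog_arm(increments=[{"slide":[0,0,-0.7],"roll":0,"gripper":0.3},{"slide":[0,0,-0.7],"roll":0,"gripper":0.52},{"slide":[0,0,-0.7],"roll":0,"gripper":0.6},{"slide":[0,0,-0.7],"roll":0,"gripper":0.7},{"slide":[0,0,-0.7],"roll":0,"gripper":0.8},{"slide":[0,0,-5],"roll":0,"gripper":0.8},{"slide":[0,0,-20],"roll":0,"gripper":0.8},{"slide":[0,0,-50],"roll":0,"gripper":0.8},{"slide":[0,0,-80],"roll":0,"gripper":0.8},{"slide":[0,0,-95],"roll":0,"gripper":0.8}])

```text
clock: 27.72
position: [0.5158, -0.0293, 0.1731]
ee_rot: [2.098, 2.336, 0.004]
force: [1.5, 0.4, 0.4]
width: 0.8
```

Run:
```python
from prof import *
snap('wrist','w16');st()
prof('w16',(250,272,292),list(range(95,125,5))+list(range(190,285,5)))
x,y=ax();p=.5083*x-.210*y;goto([p[0],p[1],.175])
```

```text
t 27.77 pos [ 0.517  -0.0292  0.1748] c,a 0.5109 -0.0840 F [1.3 0.  2. ] T [ 0.   -0.19  0.02] w 0.799
tooly yaw deg 6.14 z [ 6.4e-03 -1.0e-04 -1.0e+00]
95 [(13.5, 23.4), (10.8, 67.3), (10.9, 66.5)]
100 [(9.0, 21.4), (6.9, 68.2), (6.9, 67.4)]
105 [(4.9, 7.6), (3.0, 66.9), (3.0, 67.3)]
110 [(0.0, 8.8), (-0.1, 15.0), (-0.3, 26.5)]
115 [(-4.9, 9.8), (-4.9, 14.7), (-4.9, 26.5)]
120 [(-9.8, 8.6), (-9.7, 15.0), (-9.5, 27.9)]
190 [(-68.5, 67.4), (-64.3, 85.1), (-64.4, 84.6)]
195 [(-88.6, 7.0), (-68.7, 84.1), (-68.5, 85.1)]
200 [(-93.5, 9.4), (-74.1, 80.4), (-74.0, 80.5)]
205 [(-99.7, 7.5), (-73.9, 95.9), (-73.8, 96.5)]
210 [(-105.2, 8.4), (-74.5, 107.6), (-74.6, 107.1)]
215 [(-111.0, 8.4), (-78.8, 106.5), (-78.3, 108.0)]
220 [(-116.7, 8.9), (-82.6, 107.4), (-82.6, 107.4)]
225 [(-122.4, 9.3), (-86.5, 107.8), (-86.3, 108.4)]
230 [(-129.2, 7.1), (-90.8, 107.5), (-90.6, 107.9)]
235 [(-134.3, 9.3), (-131.7, 15.9), (-127.5, 26.3)]
240 [(-140.9, 8.0), (-137.6, 16.0), (-132.9, 27.1)]
245 [(-147.2, 7.7), (-143.5, 16.2), (-138.7, 27.2)]
250 [(-153.3, 8.2), (-150.0, 15.1), (-144.3, 27.6)]
255 [(-159.4, 8.5), (-155.9, 15.7), (-150.5, 27.1)]
260 [(-150.8, 38.5), (-149.8, 40.5), (-150.7, 38.8)]
265 [(-150.5, 50.4), (-150.2, 51.0), (-150.2, 51.1)]
270 [(-150.5, 61.1), (-150.7, 60.5), (-150.8, 60.4)]
275 [(-151.6, 68.9), (-150.2, 71.4), (-150.2, 71.4)]
280 [(-157.3, 68.5), (-150.2, 80.7), (-150.4, 80.4)]
slide [-1.26e+02 -2.70e+00 -1.00e-01] roll 0.0008
```

View pics/w16.png

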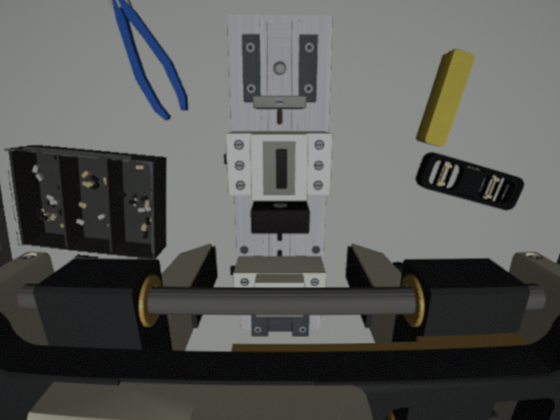

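The block stands upright at (280,217) beside the wide module, and the narrow one is at (280,275). I'll close the fingers and go behind the narrow module.

jog_arm(increments=[{"slide":[-25,-1,0],"roll":0,"gripper":0.4},{"slide":[-60,-2,0],"roll":0,"gripper":0},{"slide":[-95,-2.5,0],"roll":0,"gripper":0},{"slide":[-115,-2.5,0],"roll":0,"gripper":0},{"slide":[-122,-2.5,0],"roll":0,"gripper":0},{"slide":[-122,-2.5,0],"roll":0,"gripper":0},{"slide":[-122,-2.5,5],"roll":0,"gripper":0},{"slide":[-122,-2.5,20],"roll":0,"gripper":0},{"slide":[-122,-2.5,45],"roll":0,"gripper":0},{"slide":[-122,-2.5,65],"roll":0,"gripper":0}])

```text
clock: 28.6
position: [0.5252, -0.1488, 0.1038]
ee_rot: [-2.096, -2.34, -0.002]
force: [0.3, -0.5, -1.1]
width: 0.125
```

Run:
```python
from h import *
st();x,y=ax();p=.508*x-.206*y;goto([p[0],p[1],.045])
```

```text
t 28.60 pos [ 0.5252 -0.1488  0.1038] c,a 0.5064 -0.2037 F [ 0.3 -0.5 -1.1] T [-0.04 -0.06 -0.03] w 0.125
tooly yaw deg 6.3 z [ 7.e-04  9.e-04 -1.e+00]
slide [-2.3  1.5 58.8] roll 0.0035
```

jog_arm(increments=[{"slide":[-2,1,5],"roll":0.002,"gripper":0},{"slide":[-2,1,20],"roll":0.002,"gripper":0},{"slide":[-2,1,38],"roll":0.002,"gripper":0},{"slide":[-2,1,52],"roll":0.002,"gripper":0},{"slide":[-2,1,59],"roll":0.002,"gripper":0},{"slide":[-2,1,59],"roll":0.002,"gripper":0},{"slide":[0,1,59],"roll":0.002,"gripper":0},{"slide":[2,1,59],"roll":0.002,"gripper":0},{"slide":[4,1,59],"roll":0.002,"gripper":0},{"slide":[6,1,59],"roll":0.002,"gripper":0}])

```text
clock: 29.43
position: [0.526, -0.145, 0.0466]
ee_rot: [2.101, 2.334, 0.001]
force: [0.1, -0.8, 0.4]
width: 0.001
```

Run:
```python
from h import *
st()
```

```text
t 29.43 pos [ 0.526  -0.145   0.0466] c,a 0.5076 -0.2000 F [ 0.1 -0.8  0.4] T [-0.06 -0.11  0.02] w 0.001
tooly yaw deg 6.02 z [ 1.3e-03 -3.0e-04 -1.0e+00]
```

jog_arm(increments=[{"slide":[3,0,1],"roll":0,"gripper":0},{"slide":[6,0,1.5],"roll":0,"gripper":0},{"slide":[9,0,1.5],"roll":0,"gripper":0},{"slide":[12,0,1.5],"roll":0,"gripper":0},{"slide":[15,0,1.5],"roll":0,"gripper":0},{"slide":[18,0,1.5],"roll":0,"gripper":0},{"slide":[21,0,1.5],"roll":0,"gripper":0},{"slide":[24,0,1.5],"roll":0,"gripper":0},{"slide":[27,0,1.5],"roll":0,"gripper":0},{"slide":[30,0,1.5],"roll":0,"gripper":0}])

```text
clock: 30.27
position: [0.5223, -0.1152, 0.0442]
ee_rot: [2.102, 2.335, -0.0]
force: [-0.3, -1.7, 1.1]
width: 0.006
```

Run:
```python
from h import *
st()
```

```text
t 30.27 pos [ 0.5223 -0.1152  0.0442] c,a 0.5071 -0.1700 F [-0.3 -1.7  1.1] T [-0.32 -0.12 -0.03] w 0.006
tooly yaw deg 6.01 z [-0.e+00 -1.e-04 -1.e+00]
```

jog_arm(increments=[{"slide":[3,0,0],"roll":0,"gripper":0},{"slide":[6,0,0],"roll":0,"gripper":0},{"slide":[9,0,0],"roll":0,"gripper":0},{"slide":[12,0,0],"roll":0,"gripper":0},{"slide":[15,0,0],"roll":0,"gripper":0},{"slide":[18,0,0],"roll":0,"gripper":0},{"slide":[20,0,0],"roll":0,"gripper":0},{"slide":[22,0,0],"roll":0,"gripper":0},{"slide":[23,0,0],"roll":0,"gripper":0},{"slide":[24,0,0],"roll":0,"gripper":0}])

```text
clock: 31.1
position: [0.5198, -0.0915, 0.0442]
ee_rot: [2.102, 2.335, -0.0]
force: [0.2, -1.7, 0.7]
width: 0.002
```

Run:
```python
from prof import *
st();snap('wrist','w17');st()
prof('w17',(205,272,292),range(40,260,5))
f=cv2.imread('pics/w17.png');cv2.imwrite('pics/w17c.png',cv2.resize(f[0:330,160:410],None,fx=2.5,fy=1.8))
```

```text
t 31.10 pos [ 0.5198 -0.0915  0.0442] c,a 0.5072 -0.1462 F [ 0.2 -1.7  0.7] T [-0.25 -0.2   0.04] w 0.002
tooly yaw deg 6.01 z [-1.e-04 -1.e-04 -1.e+00]
t 31.15 pos [ 0.5198 -0.0913  0.0442] c,a 0.5072 -0.1460 F [-0.3 -0.6  0.2] T [-0.16 -0.14  0.  ] w 0.004
tooly yaw deg 6.02 z [-1.e-04  1.e-04 -1.e+00]
40 [(-38.1, 68.9), (-42.1, 86.0), (-42.5, 88.0)]
45 [(-39.7, 67.9), (-43.6, 85.6), (-44.2, 88.5)]
50 [(-41.7, 68.2), (-45.4, 86.1), (-45.8, 88.3)]
55 [(-43.6, 68.3), (-46.8, 85.0), (-47.5, 88.9)]
60 [(-45.2, 66.6), (-48.5, 85.2), (-48.8, 87.5)]
65 [(-47.3, 67.4), (-50.3, 86.2), (-50.6, 88.1)]
70 [(-49.3, 68.0), (-51.9, 86.1), (-52.3, 89.2)]
75 [(-51.1, 67.4), (-53.7, 87.3), (-54.0, 89.4)]
80 [(-53.1, 67.6), (-55.4, 87.1), (-55.4, 87.7)]
85 [(-55.0, 67.1), (-56.9, 85.3), (-57.3, 89.7)]
90 [(-57.0, 66.5), (-58.6, 84.9), (-58.8, 87.5)]
95 [(-59.0, 66.7), (-60.3, 85.2), (-60.5, 87.8)]
100 [(-61.1, 68.3), (-62.1, 86.0), (-62.1, 86.8)]
105 [(-63.1, 68.3), (-63.8, 85.9), (-63.8, 86.9)]
110 [(-65.1, 68.9), (-65.6, 86.3), (-65.6, 85.6)]
115 [(-67.1, 67.7), (-67.3, 84.7), (-67.3, 85.9)]
120 [(
[... 744 characters left out ...]
(-90.2, 107.9)]
195 [(-102.1, 67.6), (-91.8, 107.6), (-91.9, 107.4)]
200 [(-104.6, 66.9), (-93.6, 107.3), (-93.7, 106.9)]
205 [(-106.8, 67.7), (-101.5, 85.8), (-101.7, 85.2)]
210 [(-109.2, 67.6), (-103.3, 86.8), (-103.5, 86.2)]
215 [(-111.2, 68.9), (-105.5, 86.5), (-105.8, 85.5)]
220 [(-114.0, 67.9), (-107.7, 86.2), (-108.1, 85.0)]
225 [(-116.5, 67.6), (-110.3, 84.8), (-109.8, 86.2)]
230 [(-118.9, 67.9), (-112.2, 85.6), (-111.1, 88.4)]
235 [(-121.2, 68.5), (-114.7, 84.8), (-113.2, 88.5)]
240 [(nan, nan), (-116.0, 86.8), (-115.7, 87.8)]
245 [(-126.8, 67.3), (-119.0, 85.2), (-117.8, 87.8)]
250 [(-129.1, 68.1), (-120.9, 85.9), (-119.6, 88.7)]
255 [(-131.8, 67.9), (-123.0, 86.3), (-121.6, 89.3)]
```

View pics/w17c.png

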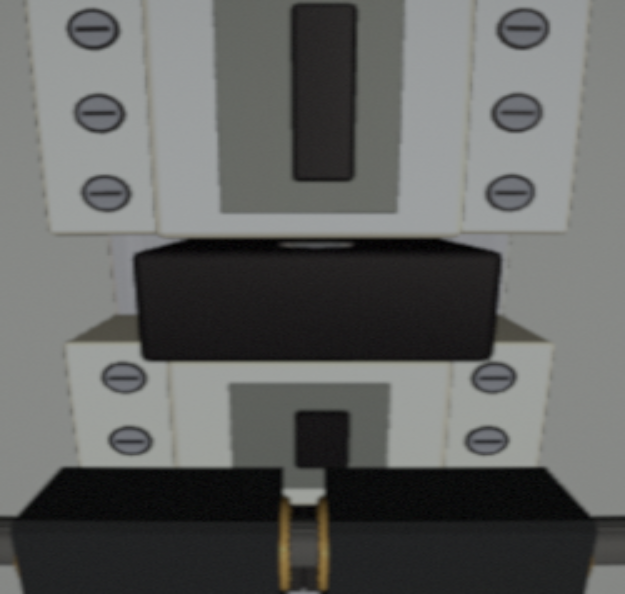

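```bash
cat >> prof.py <<'E'
def edges(tag,us,v0,v1,zlo,zhi):
    x,y=ax();P,f=world(tag);A=P[...,:2]@y*1000; Z=P[...,2]*1000
    mx=[];mn=[]
    for u in us:
        a=A[v0:v1,u];z=Z[v0:v1,u];m=(z>zlo)&(z<zhi)
        if m.any(): mx.append(a[m].max());mn.append(a[m].min())
    return np.median(mx).round(2),np.median(mn).round(2),len(mx)
def face(tag,us,v0,v1,zlo,zhi):
    x,y=ax();P,f=world(tag);A=P[v0:v1,us][...,:2]@y*1000;Z=P[v0:v1,us][...,2]*1000
    m=(Z>zlo)&(Z<zhi); return np.median(A[m]).round(2),A[m].std().round(2),m.sum()
E
python3 - <<'E'
from prof import *
c=list(range(250,310,2)); s=list(range(185,216,2))+list(range(350,378,2))
print('wide top edges',edges('w17',c,0,136,82,92)); print('wide shoulder',edges('w17',s,0,140,64,72))
print('block top',edges('w17',c,130,204,105,112)); print('block +y face',face('w17',c,130,140,88,104))
print('narrow shoulder',edges('w17',s,175,240,64,72)); print('narrow +yface',face('w17',s,170,200,40,64)); print('narrow top',edges('w17',c,200,240,82,92))
E
```

```text
wide top edges (np.float64(-29.42), np.float64(-74.3), 30)
wide shoulder (np.float64(-23.12), np.float64(-72.94), 30)
block top (np.float64(-74.44), np.float64(-93.73), 30)
block +y face (np.float64(-74.29), np.float64(0.16), np.int64(107))
narrow shoulder (np.float64(-99.82), np.float64(-123.64), 30)
narrow +yface (np.float64(-99.93), np.float64(0.21), np.int64(166))
narrow top (np.float64(-100.1), np.float64(-115.74), 30)
```

jog_arm(increments=[{"slide":[1,0,0],"roll":0,"gripper":0},{"slide":[2,0,0],"roll":0,"gripper":0},{"slide":[3,0,0],"roll":0,"gripper":0},{"slide":[4,0,0],"roll":0,"gripper":0},{"slide":[4.6,0,0],"roll":0,"gripper":0},{"slide":[5,0,0],"roll":0,"gripper":0},{"slide":[5.4,0,0],"roll":0,"gripper":0},{"slide":[5.6,0,0],"roll":0,"gripper":0},{"slide":[5.6,0,0],"roll":0,"gripper":0},{"slide":[5.6,0,0],"roll":0,"gripper":0}])

```text
clock: 31.98
position: [0.5193, -0.086, 0.0442]
ee_rot: [2.102, 2.335, -0.0]
force: [-0.6, -1.2, -0.5]
width: 0.005
```

```bash
cat > m.py <<'E'
from prof import *
import sys
t=sys.argv[1]; snap('wrist',t);st()
c=list(range(250,310,2)); s=list(range(185,216,2))+list(range(350,378,2))
print('wide shoulder',edges(t,s,0,150,64,72))
print('block top',edges(t,c,90,204,105,112)); print('block +y face',face(t,c,90,150,90,104))
print('narrow shoulder',edges(t,s,165,240,64,72)); print('narrow +yface',face(t,s,160,200,40,64)); 
f=cv2.imread(f'pics/{t}.png');cv2.imwrite(f'pics/{t}c.png',cv2.resize(f[0:330,160:410],None,fx=2.5,fy=1.8))
E
python3 m.py w18
```

```text
t 32.03 pos [ 0.5193 -0.086   0.0442] c,a 0.5072 -0.1407 F [-0.8 -0.4 -0.1] T [-0.15 -0.13  0.03] w 0.006
tooly yaw deg 6.01 z [-0. -0. -1.]
wide shoulder (np.float64(-19.61), np.float64(-73.32), 30)
block top (np.float64(-74.4), np.float64(-89.07), 30)
block +y face (np.float64(nan), np.float64(nan), np.int64(0))
narrow shoulder (np.float64(-94.33), np.float64(-118.13), 30)
narrow +yface (np.float64(-94.46), np.float64(0.2), np.int64(166))
  return _methods._mean(a, axis=axis, dtype=dtype,
  ret = ret.dtype.type(ret / rcount)
  ret = _var(a, axis=axis, dtype=dtype, out=out, ddof=ddof,
  arrmean = um.true_divide(arrmean, div, out=arrmean,
  ret = ret.dtype.type(ret / rcount)
```

View pics/w18c.png

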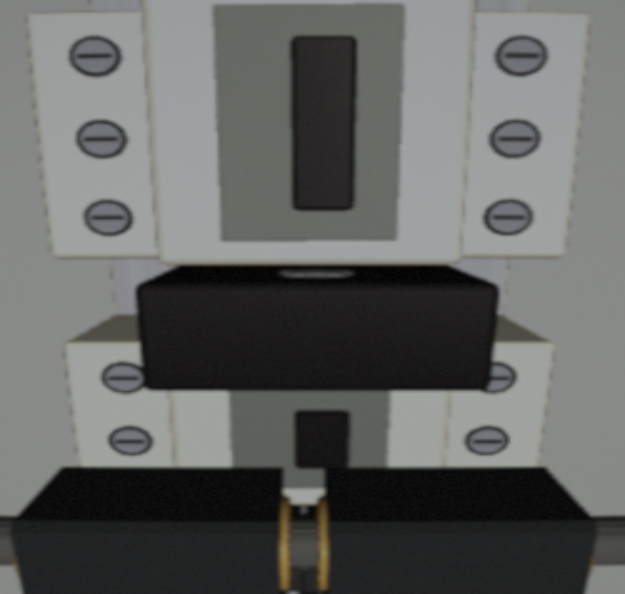

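jog_arm(increments=[{"slide":[0.2,0,0],"roll":0,"gripper":0},{"slide":[0.4,0,0],"roll":0,"gripper":0},{"slide":[0.6,0,0],"roll":0,"gripper":0},{"slide":[0.8,0,0],"roll":0,"gripper":0},{"slide":[1,0,0],"roll":0,"gripper":0},{"slide":[1,0,0],"roll":0,"gripper":0},{"slide":[1,0,0],"roll":0,"gripper":0},{"slide":[1,0,0],"roll":0,"gripper":0},{"slide":[1,0,0],"roll":0,"gripper":0},{"slide":[1,0,0],"roll":0,"gripper":0}])

```text
clock: 32.87
position: [0.5191, -0.0851, 0.0442]
ee_rot: [2.102, 2.335, -0.0]
force: [0.2, -2.8, -0.1]
width: 0.006
```

```bash
python3 m.py w19 2>/dev/null
```

```text
t 32.92 pos [ 0.5191 -0.0851  0.0442] c,a 0.5072 -0.1398 F [ 0.1 -1.7 -0.7] T [-0.47 -0.09  0.02] w 0.006
tooly yaw deg 6.01 z [-0.e+00 -1.e-04 -1.e+00]
wide shoulder (np.float64(-19.69), np.float64(-72.86), 30)
block top (np.float64(-73.5), np.float64(-88.08), 30)
block +y face (np.float64(-60.71), np.float64(0.17), np.int64(2))
narrow shoulder (np.float64(-93.37), np.float64(-117.22), 30)
narrow +yface (np.float64(-93.47), np.float64(0.18), np.int64(165))
```

View pics/w19c.png

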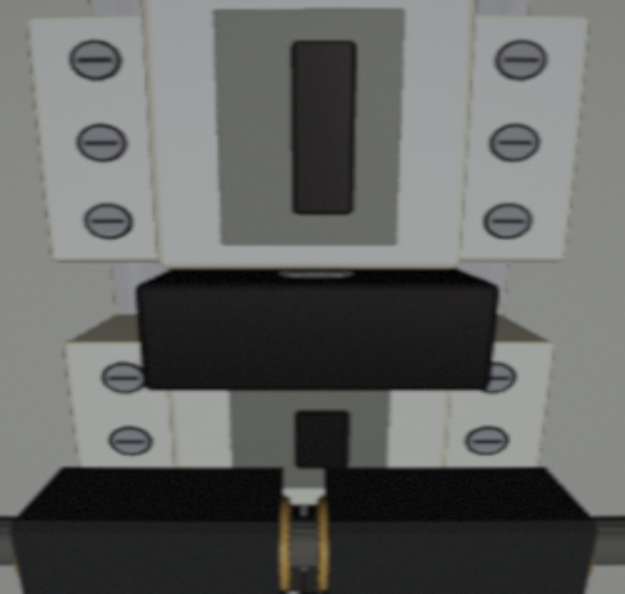

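jog_arm(increments=[{"slide":[0.1,0,0],"roll":0,"gripper":0},{"slide":[0.2,0,0],"roll":0,"gripper":0},{"slide":[0.2,0,0],"roll":0,"gripper":0},{"slide":[0.2,0,0],"roll":0,"gripper":0},{"slide":[0.2,0,0],"roll":0,"gripper":0},{"slide":[0.2,0,0],"roll":0,"gripper":0},{"slide":[0.2,0,0],"roll":0,"gripper":0},{"slide":[0.2,0,0],"roll":0,"gripper":0},{"slide":[0.2,0,0],"roll":0,"gripper":0},{"slide":[0.2,0,0],"roll":0,"gripper":0}])

```text
clock: 33.75
position: [0.5191, -0.0848, 0.0442]
ee_rot: [-2.102, -2.335, 0.0]
force: [-0.2, -2.5, -0.7]
width: 0.004
```

```bash
python3 m.py w20 2>/dev/null
python3 - <<'E'
import cv2,numpy as np
a=cv2.imread('pics/w18.png',0).astype(np.float32);b=cv2.imread('pics/w19.png',0).astype(np.float32);c=cv2.imread('pics/w20.png',0).astype(np.float32)
r={'wide':np.s_[0:140,225:345],'shoulder':np.s_[0:140,170:220],'gap block/wide':np.s_[145:165,225:345]}
for k,s in r.items():
  w=cv2.createHanningWindow(a[s].shape[::-1],cv2.CV_32F)
  print(k,cv2.phaseCorrelate(a[s].copy(),b[s].copy(),w),cv2.phaseCorrelate(b[s].copy(),c[s].copy(),w))
E
```

```text
t 33.80 pos [ 0.5191 -0.0848  0.0442] c,a 0.5072 -0.1395 F [ 0.1 -2.  -0.3] T [-0.49 -0.12  0.07] w 0.004
tooly yaw deg 6.01 z [-0. -0. -1.]
wide shoulder (np.float64(-19.38), np.float64(-72.59), 30)
block top (np.float64(-73.2), np.float64(-87.76), 30)
block +y face (np.float64(-52.92), np.float64(3.4), np.int64(5))
narrow shoulder (np.float64(-93.12), np.float64(-116.85), 30)
narrow +yface (np.float64(-93.19), np.float64(0.21), np.int64(165))
wide ((0.0020435787138239903, 2.4507925134718818), 0.8367492690130517) ((0.07539700865616084, 0.01123896373528055), 0.8229661129139088)
shoulder ((-0.005891145951039789, 1.956409140328077), 0.905255151854621) ((0.06504178585331744, 0.013033957038871335), 0.9291108102268643)
gap block/wide ((-0.16497610083606418, 0.12430992476427072), 0.916902726093928) ((0.0209285166942621, 0.07478834901853126), 0.9675075980027517)
```

The wide module now moves exactly with the tool (0.01 px drift), so contact is complete with an overshoot of about 0.3 mm. I'll stop pushing, back off and fetch the block.

jog_arm(increments=[{"slide":[-3,0,0],"roll":0,"gripper":0},{"slide":[-10,0,0],"roll":0,"gripper":0},{"slide":[-12,0,-10],"roll":0,"gripper":0},{"slide":[-12,0,-40],"roll":0,"gripper":0},{"slide":[-12,0,-75],"roll":0,"gripper":0.4},{"slide":[-12,0,-110],"roll":0,"gripper":0.8},{"slide":[0,0.5,-133],"roll":0,"gripper":0.8},{"slide":[25,1,-136],"roll":0,"gripper":0.8},{"slide":[45,1.5,-136],"roll":0,"gripper":0.8},{"slide":[54,1.5,-136],"roll":0,"gripper":0.8}])

```text
clock: 34.63
position: [0.5152, -0.0282, 0.1819]
ee_rot: [2.098, 2.337, 0.004]
force: [0.3, 0.5, 0.5]
width: 0.391
```

jog_arm(increments=[{"slide":[0,0,0],"roll":0,"gripper":0.8},{"slide":[0,0,0],"roll":0,"gripper":0.8},{"slide":[0,0,0],"roll":0,"gripper":0.8},{"slide":[0,0,0],"roll":0,"gripper":0.8},{"slide":[0,0,0],"roll":0,"gripper":0.8},{"slide":[0,0,0],"roll":0,"gripper":0.8},{"slide":[0,0,0],"roll":0,"gripper":0.8},{"slide":[0,0,0],"roll":0,"gripper":0.8},{"slide":[0,0,0],"roll":0,"gripper":0.8},{"slide":[0,0,0],"roll":0,"gripper":0.8}])

```text
clock: 35.47
position: [0.515, -0.0309, 0.1802]
ee_rot: [-2.102, -2.335, -0.0]
force: [-1.2, 0.4, 0.1]
width: 0.8
```

Run:
```python
from prof import *
snap('wrist','w21');st()
prof('w21',(250,272,292),list(range(85,140,3))+list(range(190,250,3)))
x,y=ax();p=.5083*x-.0833*y;goto([p[0],p[1],.0765])
```

```text
t 35.52 pos [ 0.515  -0.0309  0.1802] c,a 0.5088 -0.0855 F [-0.6  0.2  0.4] T [ 0.01 -0.08  0.02] w 0.804
tooly yaw deg 6.01 z [-0. -0. -1.]
85 [(21.6, 24.5), (22.3, 15.5), (21.4, 24.8)]
88 [(18.8, 24.5), (19.4, 15.9), (18.6, 26.1)]
91 [(16.3, 20.8), (16.6, 16.4), (15.8, 26.5)]
94 [(13.5, 21.4), (10.5, 67.5), (10.5, 67.9)]
97 [(10.7, 21.3), (8.1, 67.2), (8.0, 68.4)]
100 [(8.0, 18.6), (5.7, 68.1), (5.7, 67.9)]
103 [(5.6, 8.2), (3.3, 66.8), (3.3, 67.9)]
106 [(2.6, 8.9), (0.9, 65.7), (0.9, 65.5)]
109 [(-0.4, 8.5), (-0.6, 17.0), (-0.8, 28.3)]
112 [(-3.3, 9.4), (-3.5, 16.0), (-3.6, 26.9)]
115 [(-6.3, 8.2), (-6.4, 15.1), (-6.5, 28.0)]
118 [(-9.3, 8.1), (nan, nan), (-9.3, 27.5)]
121 [(-12.3, 8.5), (-12.3, 14.6), (-12.1, 26.9)]
124 [(-15.4, 7.7), (-15.2, 16.9), (-15.0, 28.0)]
127 [(-18.4, 8.3), (-18.2, 16.2), (-17.9, 26.9)]
130 [(-19.0, 63.1), (-19.1, 62.0), (-19.1, 62.7)]
133 [(-21.3, 67.7), (-20.4, 85.7), (-20.5, 85.2)]
136 [(-23.8, 68.5), (-22.8, 84.8), (-22.8, 85.7)]
139 [(-26.4, 67.3), (-25.2, 85.2), (-25.1, 86.6)]
190 [(-71.8, 67.0), (-67.2, 86.4), (-67.4, 85.5)]
193 [(-89.2, 8.8), (-7
[... 305 characters left out ...]
.3, 106.9), (-79.4, 106.5)]
214 [(-94.1, 68.7), (-81.6, 107.4), (-81.6, 107.5)]
217 [(-97.6, 67.0), (-83.9, 108.0), (-84.1, 107.4)]
220 [(-100.4, 67.5), (-86.4, 108.1), (-86.5, 107.9)]
223 [(-104.2, 65.0), (-89.3, 107.0), (-89.2, 107.4)]
226 [(-106.4, 67.3), (-91.7, 107.3), (-91.9, 107.0)]
229 [(-109.6, 66.8), (-102.6, 85.4), (-102.5, 85.6)]
232 [(-112.4, 67.4), (-105.0, 86.4), (-105.3, 85.6)]
235 [(-115.4, 67.5), (-107.9, 86.3), (-107.5, 87.4)]
238 [(-118.5, 67.4), (-111.5, 84.3), (-111.3, 84.9)]
241 [(-121.5, 67.5), (-113.4, 86.6), (-114.0, 85.4)]
244 [(-124.6, 67.6), (-116.7, 85.7), (-116.5, 86.2)]
247 [(-127.8, 67.5), (-119.5, 85.9), (-119.5, 86.0)]
slide [  2.2  -0.5 103.7] roll -0.0015
```

View pics/w21.png

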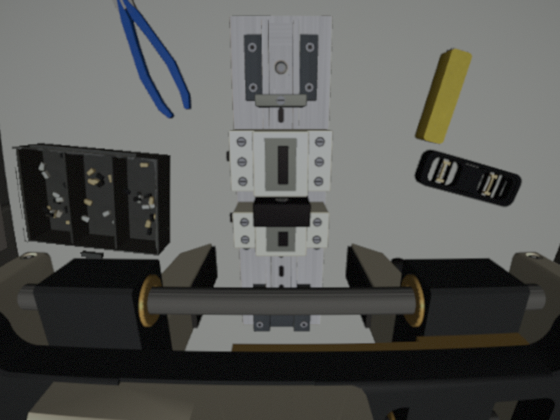

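jog_arm(increments=[{"slide":[2.2,-0.5,10],"roll":0,"gripper":0.8},{"slide":[2.2,-0.5,35],"roll":0,"gripper":0.8},{"slide":[2.2,-0.5,65],"roll":0,"gripper":0.8},{"slide":[2.2,-0.5,88],"roll":0,"gripper":0.8},{"slide":[2.2,-0.5,99],"roll":0,"gripper":0.8},{"slide":[2.2,-0.5,103.5],"roll":0,"gripper":0.8},{"slide":[2.2,-0.5,103.5],"roll":0,"gripper":0.7},{"slide":[2.2,-0.5,103.5],"roll":0,"gripper":0.65},{"slide":[2.2,-0.5,103.5],"roll":0,"gripper":0.6},{"slide":[2.2,-0.5,103.5],"roll":0,"gripper":0.56}])

```text
clock: 36.35
position: [0.5151, -0.0288, 0.0779]
ee_rot: [2.101, 2.333, 0.002]
force: [-0.5, -0.1, -0.3]
width: 0.584
```

Run:
```python
from h import *
st()
```

```text
t 36.35 pos [ 0.5151 -0.0288  0.0779] c,a 0.5092 -0.0834 F [-0.5 -0.1 -0.3] T [-0.03 -0.14 -0.02] w 0.584
tooly yaw deg 6.0 z [ 2.2e-03 -2.0e-04 -1.0e+00]
```

jog_arm(increments=[{"slide":[0,0,0.8],"roll":-0.002,"gripper":0.5},{"slide":[0,0,0.8],"roll":-0.002,"gripper":0.4},{"slide":[0,0,0.8],"roll":-0.002,"gripper":0.3},{"slide":[0,0,0.8],"roll":-0.002,"gripper":0.3},{"slide":[0,0,0.8],"roll":-0.002,"gripper":0.3},{"slide":[0,0,0.8],"roll":-0.002,"gripper":0.3},{"slide":[0,0,0],"roll":-0.002,"gripper":0.3},{"slide":[0,0,-2],"roll":-0.002,"gripper":0.3},{"slide":[0,0,-5],"roll":-0.002,"gripper":0.3},{"slide":[0,0,-10],"roll":-0.002,"gripper":0.3}])

```text
clock: 37.18
position: [0.5138, -0.029, 0.0866]
ee_rot: [-2.099, -2.336, 0.001]
force: [0.0, -0.8, -1.7]
width: 0.502
```

jog_arm(increments=[{"slide":[0,0,-10],"roll":0,"gripper":0.3},{"slide":[0,0,-25],"roll":0,"gripper":0.3},{"slide":[0,0,-42],"roll":0,"gripper":0.3},{"slide":[0,0,-60],"roll":0,"gripper":0.3},{"slide":[0,0,-72],"roll":0,"gripper":0.3},{"slide":[0,0,-75],"roll":0,"gripper":0.3},{"slide":[0,0,-75],"roll":0,"gripper":0.3},{"slide":[0,0,-75],"roll":0,"gripper":0.3},{"slide":[0,0,-75],"roll":0,"gripper":0.3},{"slide":[0,0,-75],"roll":0,"gripper":0.3}])

```text
clock: 38.02
position: [0.5137, -0.0288, 0.1609]
ee_rot: [-2.099, -2.336, 0.002]
force: [0.2, -0.2, -1.2]
width: 0.501
```

Run:
```python
from prof import *
snap('wrist','w22');st()
x,y=ax();p=.5400*x-.3669*y;goto([p[0],p[1],.165],yaw=np.deg2rad(1.5))
```

```text
t 38.07 pos [ 0.5137 -0.0288  0.1609] c,a 0.5077 -0.0832 F [ 0.6 -0.1 -1.5] T [ 0.01 -0.15  0.03] w 0.500
tooly yaw deg 6.13 z [-1.5e-03  1.0e-04 -1.0e+00]
slide [-283.7   32.1   -4.2] roll 0.0809
```

View pics/w22.png

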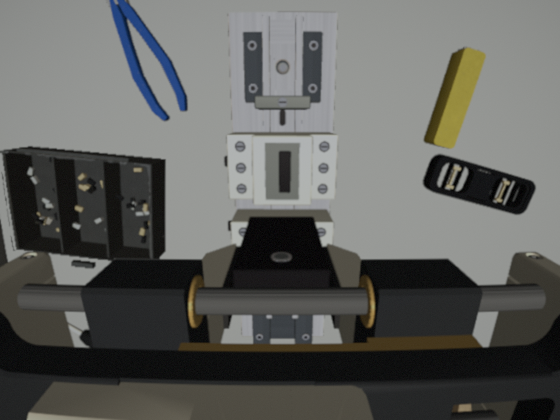

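The block is out, and the gaps look kept. I'll carry it back to where it stood.

jog_arm(increments=[{"slide":[-15,2,-5],"roll":0,"gripper":0.3},{"slide":[-48,5,-5],"roll":0.01,"gripper":0.3},{"slide":[-85,10,-5],"roll":0.02,"gripper":0.3},{"slide":[-123,14,-5],"roll":0.03,"gripper":0.3},{"slide":[-161,19,-5],"roll":0.05,"gripper":0.3},{"slide":[-199,23,-5],"roll":0.06,"gripper":0.3},{"slide":[-237,28,-5],"roll":0.07,"gripper":0.3},{"slide":[-265,31,-5],"roll":0.081,"gripper":0.3},{"slide":[-280,32,-5],"roll":0.081,"gripper":0.3},{"slide":[-284,32,-5],"roll":0.081,"gripper":0.3}])

```text
clock: 38.9
position: [0.5757, -0.3114, 0.1655]
ee_rot: [-2.197, -2.245, 0.002]
force: [-0.0, -1.2, -1.3]
width: 0.5
```

Run:
```python
from h import *
st();goto([.574,-.3072,.0515],yaw=np.deg2rad(1.5))
```

```text
t 38.90 pos [ 0.5757 -0.3114  0.1655] c,a 0.5393 -0.3708 F [-0.  -1.2 -1.3] T [-0.05 -0.08 -0.04] w 0.500
tooly yaw deg 1.25 z [-1.4e-03 -6.0e-04 -1.0e+00]
slide [  4.3  -1.4 114. ] roll -0.0043
```

jog_arm(increments=[{"slide":[4,-1,10],"roll":0,"gripper":0.3},{"slide":[4,-1,35],"roll":0,"gripper":0.3},{"slide":[4,-1,65],"roll":0,"gripper":0.3},{"slide":[4,-1,90],"roll":0,"gripper":0.3},{"slide":[4,-1,104],"roll":0,"gripper":0.3},{"slide":[4,-1,110],"roll":0,"gripper":0.3},{"slide":[4,-1,112],"roll":0,"gripper":0.3},{"slide":[4,-1,112],"roll":0,"gripper":0.3},{"slide":[4,-1,112],"roll":0,"gripper":0.3},{"slide":[4,-1,112],"roll":0,"gripper":0.3}])

```text
clock: 39.73
position: [0.5761, -0.3037, 0.0561]
ee_rot: [2.191, 2.249, 0.001]
force: [-1.4, 0.3, -0.4]
width: 0.496
```

Run:
```python
from h import *
st()
```

```text
t 39.73 pos [ 0.5761 -0.3037  0.0561] c,a 0.5406 -0.3632 F [-1.4  0.3 -0.4] T [-0.02 -0.06  0.05] w 0.496
tooly yaw deg 1.51 z [ 2.e-03 -8.e-04 -1.e+00]
```

jog_arm(increments=[{"slide":[0,0,1.5],"roll":0,"gripper":0.3},{"slide":[0,0,3],"roll":0,"gripper":0.3},{"slide":[0,0,4],"roll":0,"gripper":0.3},{"slide":[0,0,4.7],"roll":0,"gripper":0.3},{"slide":[0,0,5.2],"roll":0,"gripper":0.3},{"slide":[0,0,5.6],"roll":0,"gripper":0.3},{"slide":[0,0,5.8],"roll":0,"gripper":0.3},{"slide":[0,0,5.8],"roll":0,"gripper":0.3},{"slide":[0,0,5.8],"roll":0,"gripper":0.3},{"slide":[0,0,5.8],"roll":0,"gripper":0.3}])

```text
clock: 40.57
position: [0.5752, -0.3039, 0.0496]
ee_rot: [2.192, 2.25, -0.0]
force: [-2.3, -0.0, 5.2]
width: 0.501
```

Run:
```python
from h import *
st()
```

```text
t 40.57 pos [ 0.5752 -0.3039  0.0496] c,a 0.5397 -0.3633 F [-2.3 -0.   5.2] T [ 0.18  0.61 -0.  ] w 0.501
tooly yaw deg 1.48 z [-0.e+00 -3.e-04 -1.e+00]
```

Bench contact at 5 N. Release and rise.

jog_arm(increments=[{"slide":[0,0,-0.4],"roll":0,"gripper":0.3},{"slide":[0,0,-0.4],"roll":0,"gripper":0.52},{"slide":[0,0,-0.4],"roll":0,"gripper":0.62},{"slide":[0,0,-0.4],"roll":0,"gripper":0.75},{"slide":[0,0,-0.4],"roll":0,"gripper":0.9},{"slide":[0,0,-0.4],"roll":0,"gripper":0.9},{"slide":[0,0,-10],"roll":0,"gripper":0.9},{"slide":[0,0,-40],"roll":0,"gripper":0.9},{"slide":[0,0,-75],"roll":0,"gripper":0.9},{"slide":[0,0,-110],"roll":0,"gripper":0.9}])

```text
clock: 41.4
position: [0.5748, -0.3035, 0.1604]
ee_rot: [-2.191, -2.249, 0.0]
force: [0.4, -0.8, 0.2]
width: 0.898
```

Run:
```python
from prof import *
snap('wrist','w23');snap('top','top23');snap('side','side23');st()
x,y=ax();p=.5083*x-.105*y;goto([p[0],p[1],.2])
P,f=world('top23');A=P[...,:2]@y*1000;C=P[...,:2]@x*1000;Z=P[...,2]*1000
j=(abs(C-508)<44)
for n,lo,hi,zl,zh,cc in [('wide',-80,-12,64,72,(27,43)),('narrow',-135,-85,64,72,(27,43)),('bracket',-10,25,62,72,(0,22)),('widetop',-80,-12,82,90,(0,20)),('narrowtop',-135,-85,82,90,(0,20))]:
    m=(A>lo)&(A<hi)&(Z>zl)&(Z<zh)&(abs(C-508)>=cc[0])&(abs(C-508)<=cc[1]); print(n,m.sum(),A[m].min().round(1),A[m].max().round(1),A[m].mean().round(2)) if m.any() else print(n)
cv2.imwrite('pics/top23c.png',cv2.resize(f[150:250,140:420],None,fx=2.8,fy=2.8,interpolation=cv2.INTER_CUBIC))
```

```text
t 41.55 pos [ 0.5774 -0.3043  0.1631] c,a 0.5418 -0.3640 F [-0.9  0.1 -0.8] T [-0.01 -0.12 -0.02] w 0.904
tooly yaw deg 1.48 z [ 0.0062 -0.0027 -1.    ]
slide [255.3 -54.  -37.9] roll -0.0806
wide 500 -71.5 -17.2 -44.63
narrow 334 -127.6 -91.7 -109.69
bracket 117 0.9 11.4 6.18
widetop 633 -71.8 -17.0 -44.69
narrowtop 425 -127.7 -91.5 -109.66
```

View pics/side23.png

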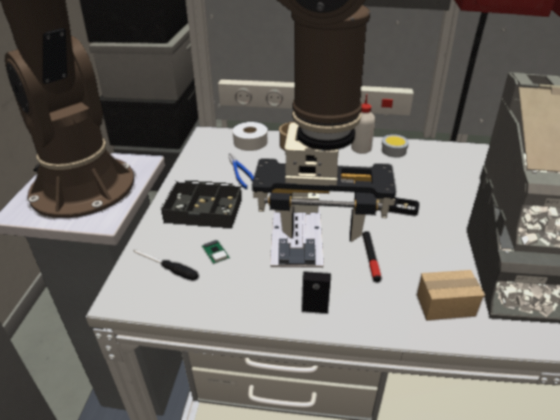

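View pics/w23.png

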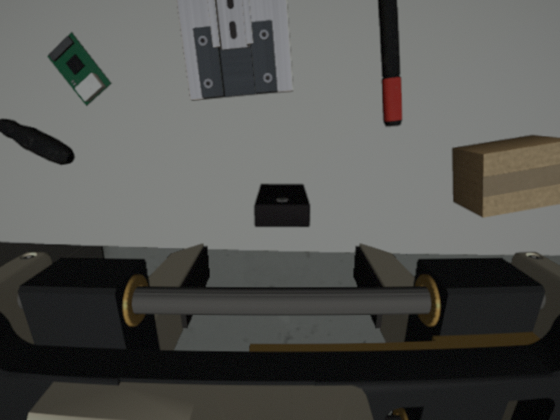

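The block is upright on the bench. The module centres are 65.0 mm apart. The top-view estimate for the bracket gap is lower, about 18–19 mm but noisy, so I'll check it with a stationary wrist view.

jog_arm(increments=[{"slide":[0,0,-40],"roll":0,"gripper":0.6},{"slide":[25,-5,-40],"roll":-0.02,"gripper":0.3},{"slide":[62,-13,-40],"roll":-0.04,"gripper":0},{"slide":[100,-21,-40],"roll":-0.06,"gripper":0},{"slide":[138,-29,-40],"roll":-0.08,"gripper":0},{"slide":[176,-37,-40],"roll":-0.081,"gripper":0},{"slide":[214,-45,-40],"roll":-0.081,"gripper":0},{"slide":[242,-51,-40],"roll":-0.081,"gripper":0},{"slide":[255,-54,-40],"roll":-0.081,"gripper":0},{"slide":[255,-54,-40],"roll":-0.081,"gripper":0}])

```text
clock: 42.38
position: [0.5136, -0.0466, 0.1989]
ee_rot: [-2.092, -2.342, -0.0]
force: [0.2, 0.6, -0.5]
width: 0.226
```

jog_arm(increments=[{"slide":[0,0,0],"roll":0,"gripper":0},{"slide":[0,0,0],"roll":0,"gripper":0},{"slide":[0,0,0],"roll":0,"gripper":0},{"slide":[0,0,0],"roll":0,"gripper":0},{"slide":[0,0,0],"roll":0,"gripper":0},{"slide":[0,0,0],"roll":0,"gripper":0},{"slide":[0,0,0],"roll":0,"gripper":0},{"slide":[0,0,0],"roll":0,"gripper":0},{"slide":[0,0,0],"roll":0,"gripper":0},{"slide":[0,0,0],"roll":0,"gripper":0}])

```text
clock: 43.22
position: [0.5147, -0.0503, 0.199]
ee_rot: [2.099, 2.337, -0.0]
force: [-0.4, 0.3, -0.5]
width: 0.003
```

```bash
cat > fin.py <<'E'
from prof import *
import sys
t=sys.argv[1]
snap('wrist',t);st()
x,y=ax();P,f=world(t);A=P[...,:2]@y*1000;C=P[...,:2]@x*1000;Z=P[...,2]*1000
c0=508.5
def col(n,lo,hi,zl,zh,c1,c2):
    r=[]
    for u in range(560):
        a=A[:255,u];z=Z[:255,u];c=abs(C[:255,u]-c0)
        m=(a>lo)&(a<hi)&(z>zl)&(z<zh)&(c>c1)&(c<c2)
        if m.sum()>4: r.append((a[m].min(),a[m].max()))
    r=np.array(r)
    if len(r): print(n,len(r),np.median(r,0).round(2),r.std(0).round(2))
    else: print(n,'none')
col('bracket',-10,25,64,72,0,20)
col('wide sh',-85,-10,64,72,27,42); col('wide top',-85,-10,82,92,0,20)
col('narrow sh',-140,-85,64,72,27,42); col('narrow top',-140,-85,82,92,0,20)
m=(A>20)&(A<60)&(abs(C-c0)<18)&(abs(C-c0)>13)&(np.arange(420)[:,None]<250); print('rail flange z',np.nanmedian(Z[m]))
cv2.imwrite(f'pics/{t}c.png',cv2.resize(f[0:300,170:400],None,fx=2.6,fy=2))
E
python3 fin.py w24
```

```text
t 43.27 pos [ 0.5147 -0.0503  0.1989] c,a 0.5064 -0.1047 F [ 0.4  0.4 -0.1] T [-0.04 -0.1   0.01] w 0.004
tooly yaw deg 6.13 z [ 1.e-04 -1.e-04 -1.e+00]
bracket 46 [ 0.95 10.14] [0.51 0.18]
wide sh 36 [-72.27 -19.5 ] [9.12 8.17]
wide top 48 [-72.07 -19.14] [8.11 0.02]
narrow sh 32 [-127.31  -92.71] [5.03 0.2 ]
narrow top 44 [-128.1   -92.61] [4.04 0.14]
rail flange z 27.526468882602405
```

View pics/w24c.png

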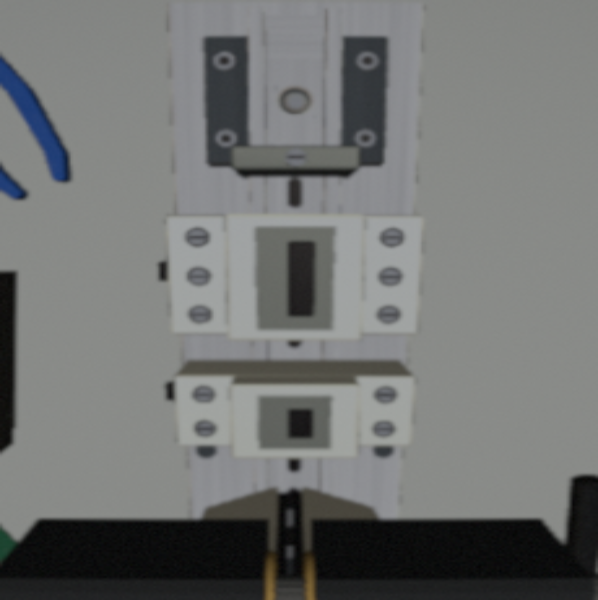

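Both gap estimates have about 1 mm pixel pitch here, so I'll take a closer view, straight above the bracket gap.

jog_arm(increments=[{"slide":[5,0,10],"roll":0,"gripper":0},{"slide":[10,1,30],"roll":0,"gripper":0},{"slide":[16,2,55],"roll":0,"gripper":0},{"slide":[17,2,72],"roll":0,"gripper":0},{"slide":[17,2,82],"roll":0,"gripper":0},{"slide":[17,2,85],"roll":0,"gripper":0},{"slide":[17,2,85],"roll":0,"gripper":0},{"slide":[17,2,85],"roll":0,"gripper":0},{"slide":[17,2,85],"roll":0,"gripper":0},{"slide":[17,2,85],"roll":0,"gripper":0}])

```text
clock: 44.1
position: [0.5155, -0.0333, 0.1149]
ee_rot: [2.099, 2.336, 0.002]
force: [0.2, -0.3, -0.2]
width: 0.004
```

```bash
python3 fin.py w25; python3 -c "
import numpy as np;d=np.load('w25.npz');print(d['intrinsics'],d['dist_coeffs'])"
```

```text
t 44.15 pos [ 0.5154 -0.0333  0.1147] c,a 0.5090 -0.0879 F [ 0.1 -0.8 -0.1] T [-0.04 -0.17 -0.02] w 0.003
tooly yaw deg 6.11 z [ 1.5e-03 -2.0e-04 -1.0e+00]
bracket 63 [0.98 9.97] [0.04 0.15]
wide sh 51 [-72.25 -19.  ] [10.31  9.9 ]
wide top 67 [-72.04 -19.33] [7.07 0.03]
narrow sh 43 [-106.7   -92.58] [2.27 1.59]
narrow top 13 [-95.18 -92.47] [0.85 0.21]
rail flange z 27.551068444896067
[[308.21288585   0.         281.04651222]
 [  0.         308.21288585 208.90432366]
 [  0.           0.           1.        ]] [-0.06558375  0.          0.          0.          0.        ]
```

View pics/w25.png

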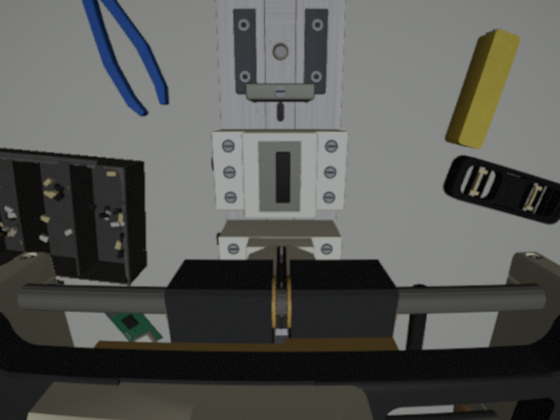

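```bash
cat > sub.py <<'E'
from prof import *
def ray_a(t,u,v,z):
    d=np.load(t+".npz");p=cv2.undistortPoints(np.array([[[u,v]]],float),d["intrinsics"],d["dist_coeffs"])[0,0]
    M=d["hand_eye"];R=Ro.from_rotvec(d["rot"]).as_matrix()
    o=R@M[:3,3]+d["pos"];r=R@M[:3,:3]@np.array([p[0],p[1],1.])
    X=o+r*(z-o[2])/r[2]; x,y=ax(); return X[:2]@y*1000
def prof1(t,u0,u1,v0,v1):
    g=cv2.cvtColor(np.load(t+".npz")["frame"],cv2.COLOR_BGR2GRAY).astype(float)
    return g[v0:v1,u0:u1].mean(1)
def edge(t,u0,u1,v0,v1):
    p=prof1(t,u0,u1,v0,v1);d=np.abs(np.diff(p));i=d.argmax()
    j=slice(max(i-2,0),i+3);return v0+.5+(np.arange(len(d))[j]*d[j]).sum()/d[j].sum(), d[i]
if __name__=="__main__":
    t='w25'
    print('bracket',prof1(t,258,302,78,108).round(0));print('widesh',prof1(t,222,240,122,140).round(0));print(prof1(t,222,240,200,220).round(0));print('narrow',prof1(t,226,240,214,242).round(0))
E
python3 sub.py
```

```text
bracket [137. 137. 137. 137. 128.  98.  91. 103. 109. 110. 109. 107. 102.  96.
 101. 106. 106. 105. 103.  95.  79.  52.  26.  60. 112. 127. 125. 123.
 122. 122.]
widesh [141. 141. 141. 140. 141. 141. 131.  92.  78. 112. 153. 161. 161. 160.
 160. 160. 159. 151.]
[126. 127. 134. 151. 160. 161. 161. 161. 158. 143. 135. 137. 138. 138.
 138. 138. 137. 137. 134. 120.]
narrow [138. 138. 138. 138. 134. 116.  91.  79.  77.  77.  76.  76.  76.  76.
  76.  77.  77.  78.  77.  77.  77.  80. 104. 142. 159. 161. 161. 161.]
```

Run:
```python
from sub import *
z=.0670
for n,u,v,zz in [('br+y outer',280,83.0,z),('br -y',280,98.6,z),('w+y sh',231,131.2,z),('w -y sh',231,208.8,z),('n +y sh',233,236.4,z)]: print(n,round(ray_a('w25',u,v,zz),2))
print(ray_a('w25',280,99,z)-ray_a('w25',280,100,z))
```

```text
br+y outer 10.57
br -y 1.16
w+y sh -19.09
w -y sh -72.12
n +y sh -92.94
0.6102214572530917
```

```bash
python3 -c "
import cv2
f=cv2.imread('pics/w25.png');g=cv2.imread('pics/w24.png');w=cv2.imread('pics/w3.png')
a=[cv2.resize(f[30:75,255:305],(390,350),interpolation=cv2.INTER_CUBIC),cv2.resize(w[140:190,255:310],(390,350),interpolation=cv2.INTER_CUBIC)]
cv2.imwrite('pics/hole.png',cv2.hconcat(a))"
```

```text
(no output)
```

View pics/hole.png

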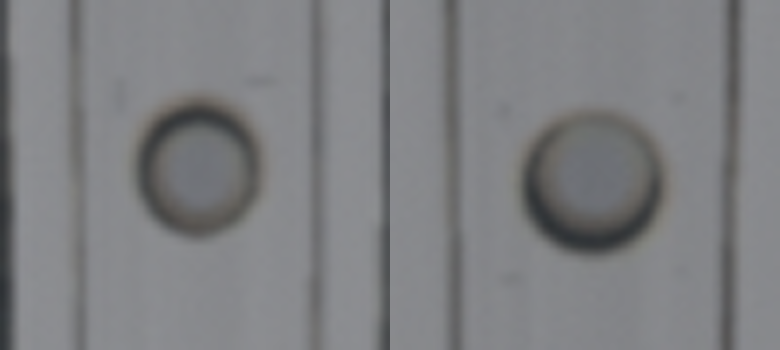

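View pics/top23.png

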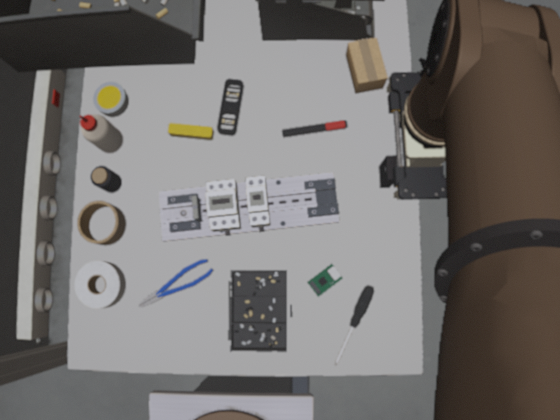

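The pin is in the hole, the rail is flat, the gaps are kept and the bystanders look unmoved. I'll raise the arm clear and hand in.

jog_arm(increments=[{"slide":[0,0,-10],"roll":0,"gripper":0},{"slide":[0,0,-30],"roll":0,"gripper":0},{"slide":[0,0,-60],"roll":0,"gripper":0},{"slide":[0,0,-85],"roll":0,"gripper":0},{"slide":[0,0,-95],"roll":0,"gripper":0},{"slide":[0,0,-100],"roll":0,"gripper":0},{"slide":[0,0,-100],"roll":0,"gripper":0},{"slide":[0,0,-100],"roll":0,"gripper":0},{"slide":[0,0,-100],"roll":0,"gripper":0},{"slide":[0,0,-100],"roll":0,"gripper":0}])

```text
clock: 44.98
position: [0.5141, -0.0333, 0.2128]
ee_rot: [-2.098, -2.336, 0.002]
force: [-0.4, 0.4, -0.3]
width: 0.004
```

Run:
```python
from h import *
snap('side','sideF');st();print(arm.sign_off())
```

```text
t 45.03 pos [ 0.5143 -0.0332  0.2129] c,a 0.5078 -0.0876 F [-0.   0.2 -0.6] T [ 0.04 -0.15 -0.  ] w 0.005
tooly yaw deg 6.13 z [-1.9e-03  2.0e-04 -1.0e+00]
the job is handed in; nothing more can be done
None
```

View pics/sideF.png

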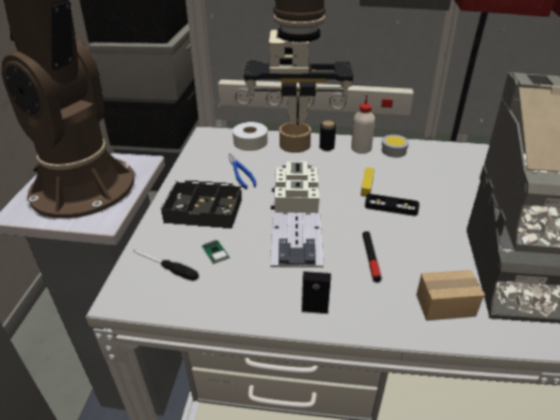

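The job is done in the order asked and handed in at 45 s of the 72 s allowed. I nudged the rail onto its pin and set both gaps with the block. The block now stands upright on the bench about where it started, with the arm clear.

What the last checks showed:
- **Rail:** it lies flat with its top at about 27.5 mm and the pin is inside the hole. It rests at the +y end of its pin play, roughly 1.25 mm off centre.
- **Bracket gap:** the close wrist views gave about 20.2 mm. Pushing the narrow module up moved the wide one by roughly 0.3 mm, so I believe the true gap is nearer 19.7–19.8 mm. The coarse top view disagreed, at about 18–19 mm.
- **Gap between modules:** the top view puts their centres 65.0 mm apart. The wrist estimates were noisier, from 64.4 mm between centres to a gap of 20.8 mm.
- **Bystanders:** the last top and side pictures show them unmoved by eye; I did not measure them.

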